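# Finish a disc-spring stack on a leaning arbor and close the keeper

### The job

Finish the spring stack on the arbor of the leaning assembly stand, where the first cone washer already sits bowl-up: add the loose cone washer that lies dome-up, then the one that lies bowl-up, so that the faces alternate; turn neither over and set each fully home on the one below. Then swing the keeper bar by its ball down over the arbor until it rests on the finished stack. Leave the flat ring, jar and mug where they are.

Things in the scene. Friction and masses are not known exactly. Their poses are not given: they have to be found in the camera images.
- arbor: leaning steel arbor, 23 mm thick, 64 mm long, its last 14 mm tapering to 10. Origin: centre of its seat, 85 mm above the bench. z runs along it to the tip, 30 degrees from vertical, leaning to the robot's side; x points up the slope to the keeper's hinge; y is level. A cone washer is fixed bowl-up at z 0 to 16 mm: the next washers' undersides come to z = 16 and 32 mm, the stack's top to 48 mm.
- fixture: the grey stand that carries the arbor, fixed, 200 x 130 mm; origin on the bench under the arbor's seat. In the arbor's frame: the round seat (42 mm wide) stands 20 mm above a flat aluminium deck, 120 mm across (y), x = -78 to 94 mm; two posts with the keeper's hinge pin stand on it at x = 66 to 88 mm, up to z = 62 mm.
- dome_washer: steel cone washer (disc spring), 62 mm outside diameter, 30 mm bore, 16 mm tall over all, 0.14 kg; its section slopes from the bore edge to an upright rim 9 mm high. It lies dome-up: wide rim at the bottom (0 to 9 mm above its underside), bore end at the top. Origin at the centre of its underside, z up along its axis. It goes on second, rim to rim with the fixed one.
- bowl_washer: steel cone washer (disc spring), 62 mm outside diameter, 30 mm bore, 16 mm tall over all, 0.14 kg; its section slopes from the bore edge to an upright rim 9 mm high. It lies bowl-up: bore end at the bottom, wide rim at the top (7 to 16 mm above its underside). Origin at the centre of its underside, z up along its axis. It goes on last.
- keeper (a joint): angle of the keeper, rad: 0 = square to the arbor, resting on a full stack; 1.6 to 1.9 at the start (standing up behind the arbor); stop at 2.0. A stiff hinge (0.2 N m) holds it wherever left. Steel fork 8 mm thick, tines 30 mm apart inside, 50 outside; the arbor passes between them.
- keeper_ball (a point): centre of the black ball, 28 mm wide, on a short 10 mm stem at the keeper's end. The hinge runs along the arbor's y through x = 75 mm, z = 52 mm of the arbor's frame; from it the ball stands 142 mm away towards (-cos q, 0, sin q) in that frame, q the keeper's angle. The ball can be pinched along the arbor's y and turns in the pads as the bar swings.
- flat_ring: plain flat steel ring, 62 mm outside, 30 mm bore, 10 mm thick: not a cone washer, not used; origin at the centre of its underside
- jar: closed white jar, 56 mm across, 75 mm tall; not used
- mug: white mug, 80 mm across, about 90 mm tall; not used
Things that resemble listed ones, but are neither listed nor needed, are in the scene too. What is shaped like the fixture but red is not meant. What is shaped like the dome_washer but turquoise is not meant.

How it is judged:
By the outcome, as a careful person would: the job done as asked, in the order asked, and still so for the second after the job is handed in, with the robot touching nothing.
It also fails if it takes over 72 s, if anything falls off the work surface, if the arm or the gripper's body presses on something with over 40 N, if the wrist force passes 120 N, or if a joint passes its speed limit or range.

### The arm

A 6-joint arm with a two-finger parallel gripper is mounted at the origin on the work surface. World frame = base frame: x ahead of the robot, y to its left, z up, the work surface at z = 0. Lengths are in m, angles in rad, forces in N, time in s.
With the tool pointing down it reaches from about 0.25 to 0.775 m from the base axis. Payload 4 kg.
Tool frame: the origin (TCP) lies between the finger pads; the fingertips stand 19 mm ahead of it and the grasp point (between the pads) is the TCP (robot.tip_reach is the y of the fingertips in the tool frame, in m); y points along the fingers, x is the direction in which the jaws open and shut, and the axes are right-handed (so a half turn about y gives the same grasp; the last joint's range is limited). The gripper opens to 94 mm and grips with 3 to 60 N. Pads are 16 mm wide; open, the fingers measure 119 mm over their backs; the gripper's body (75 mm by 177 mm) begins 78 mm behind the grasp point.
Start: joints at [1.047, 0.087, 1.371, -0, 1.684, -0.103], TCP at [0.225, 0.502, 0.225] pointing down, gripper open.
Joint ranges: [-3.1, 3.1], [-0.76, 2.03], [0.27, 2.55], [-1.08, 4.22], [0.17, 2.65], [-2.57, 2.57]. Speed limits (rad/s): [2.79, 2.79, 3.14, 3.14, 3.14, 3.14].

### API

Orientations are given as [roll, pitch, yaw] about the fixed x, y, z axes, in that order (R = Rz(yaw) Ry(pitch) Rx(roll)).
In Python, from bench import robot, imaging, order gives the robot as it stands.
- The arm moves only by the tool send_rows, never from a script. Its argument "moves" is text: rows parted by semicolons, each of 5 numbers parted by spaces: the gripper's target within -1 to 1 (shut at 1, half-way at 0, fully open at -1), then the shift along the tool's x, y, z in m, then the turn about the tool's y in degrees. In form: fingers tx ty tz roll; .... A call has exactly 10 rows; each row shifts and turns the commanded pose from where the row before left it, along the tool's axes as they then stand; what a row does not reach is not made up. A row lasts 1/12 s, in which the tool goes at most 41.7 mm and 7.16 degrees, less where a joint would pass 70% of its speed; a pose out of reach is approached as far as the arm can. A call with a gripper value outside its range is refused whole. The fingers move at their own pace and stop on an object; the grip force is fixed at half the most. Time passes only in rows, so rows that do not move let the fingers close, or fill a call up. It gives the time, the measured TCP pose, the force and the opening at its end, in the units of the state.
- robot.get_obs(): the state, without advancing time (a new reading comes with each control period).
- imaging.snapshot(name): name is "scene" or "top" or "wrist"; returns a dict with "image" (480x640x3 uint8, red, green, blue), "mtx" (3x3 intrinsics, pixels), "R" (3x3) and "t" (3): a world point X has camera coordinates R X + t. Camera axes: x right, y down, z forward; pixel columns grow to the right and rows downward; lengths in m; the calibration is good to about 2 mm. A picture is of the moment at which its call begins. There is no depth.
- order.close_job(): hands the job in, once; it reports no verdict.
Trained networks look in a picture, given as the dict that the camera call returned (one of the last four; its "shot" number tells which), for a name from the list of things; names that differ only in an ending like _2 or _b are one class to them, and where a whole thing is asked for, a point or a joint stands for the part that bears it (a point fixed in the world has none). Each returns a list of dicts, best first, with "conf" (0 to 1); they miss things now and then, are a little off and sometimes report something else, mostly with a low value. They report only what shows in the picture. A call takes as long as a camera call. They do not tell look-alikes from the thing itself.
- imaging.recognise(picture, target): "centre" ([column, row] in pixels, amid what is visible of it).
- imaging.landmark_of(picture, target): "centre" ([column, row] in pixels: a listed point, or the origin of a listed thing).
The state is a dict: "time": time; "joint_positions": joint angles; "qvel": joint speeds; "joint_torque": joint torques, N m; "tool_pos": TCP position; "ee_rot": TCP orientation; "wrist_force": force on the tool from outside, world axes, zero at the start; "wrist_torque": the same for the moment, N m; "width": finger opening in m.
Only numpy, scipy, OpenCV 4.12 (cv2) and the standard library are available. Lean on these libraries where they do the work, as an engineer would, in place of code of your own. Each camera call takes 0.05 s, during which the arm holds its last target.

## Working session

There is one attempt and no reset: what is moved stays moved. The work goes in short steps, Python scripts to look and compute and a tool call to move; the robot and the scene stay as the last step left them, time stands still between calls to the robot, and variables do not carry over. Pictures are saved under pics/ and viewed, and the job is handed in when it is done.

Besides the shell and the picture viewer there is one more tool, called as name(argument=value, ...) on one line, values as JSON. send_rows: Moves the arm, as the interface text tells. Its arguments: {"type":"object","properties":{"moves":{"type":"string"}},"required":["moves"]}

```bash
ls; mkdir -p pics; python3 - <<'E'
from bench import robot, imaging, order
import cv2
print(robot.get_obs())
for n in ("scene","top","wrist"):
    s=imaging.snapshot(n)
    cv2.imwrite(f"pics/{n}0.png",s["image"][:,:,::-1])
    print(n,s["mtx"].tolist(),s["R"].tolist(),s["t"].tolist(),s.keys())
    for t in ["arbor","fixture","dome_washer","bowl_washer","keeper","keeper_ball","flat_ring","jar","mug"]:
        print(t,[(d["conf"],d["centre"]) for d in imaging.landmark_of(s,t)][:4] if t!="keeper" else [(d["conf"],d["centre"]) for d in imaging.recognise(s,t)][:4])
E
```

```text
pics
{'time': 0.0, 'joint_positions': array([ 1.04689579e+00,  8.79487927e-02,  1.37223456e+00, -1.91802834e-05,
        1.68357899e+00, -1.03081341e-01]), 'qvel': array([ 0.00042558,  0.00058625,  0.00224632, -0.00155669,  0.00105917,
        0.00026763]), 'joint_torque': array([-2.00513132e-04, -3.40164185e+01, -3.02432835e+01,  7.15705077e-02,
        3.26584477e-02, -1.50224619e-04]), 'tool_pos': array([0.22442987, 0.50158142, 0.22331751]), 'ee_rot': array([-1.57059203,  0.00216014,  1.14997521]), 'wrist_force': array([ 0.04954319, -0.38437179, -0.02406189]), 'wrist_torque': array([-0.02590204,  0.01950426, -0.03673697]), 'width': 0.09422033081312357}
scene [[520.3138422005086, 0.0, 321.06578849531604], [0.0, 520.3138422005086, 241.49472425444506], [0.0, 0.0, 1.0]] [[0.8941439128922734, 0.447515477970849, -0.015380507605973773], [0.27916492854946284, -0.5839743781060213, -0.7622603678426806], [-0.3501051352175058, 0.677276769638682, -0.6470877619010608]] [-0.34819447534518, -0.053675886281286174, 1.6392064377101554] dict_keys(['image', 'mtx', 'R', 't', 'shot'])
arbor [(0.96, [312
[... 1152 characters left out ...]
lat_ring [(0.96, [401.6, 254.5])]
jar [(0.6, [440.8, 164.1])]
mug [(0.85, [483.1, 240.5])]
wrist [[361.2499144293878, 0.0, 317.9837650205723], [0.0, 361.2499144293878, 238.57576677959483], [0.0, 0.0, 1.0]] [[0.4093295991497788, 0.9123865749775906, 0.00013061601706237325], [0.8843978433772952, -0.3968080209478103, 0.24573125389553585], [0.22425372658993115, -0.10046955913183171, -0.9693379873905618]] [-0.5506302522749982, -0.02495099943377937, 0.3893479583504715] dict_keys(['image', 'mtx', 'R', 't', 'shot'])
arbor [(0.94, [86.3, 318.3])]
fixture [(0.91, [134.4, 285.8])]
dome_washer []
bowl_washer [(0.95, [201.2, 430.1])]
keeper [(0.73, [24.3, 282.6])]
keeper_ball []
flat_ring []
jar []
mug []
```

View pics/scene0.png

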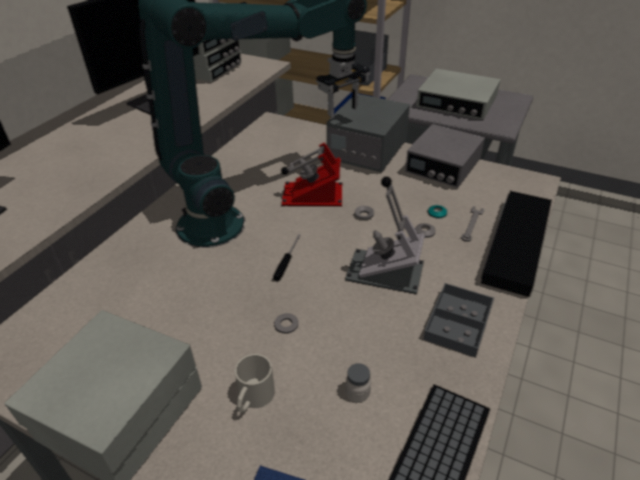

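View pics/top0.png

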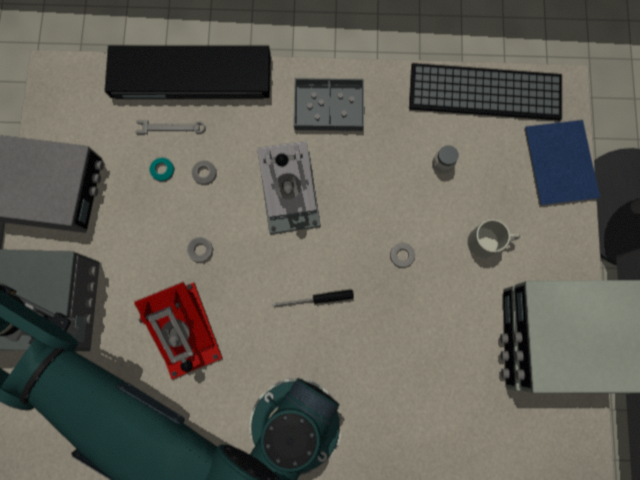

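View pics/wrist0.png

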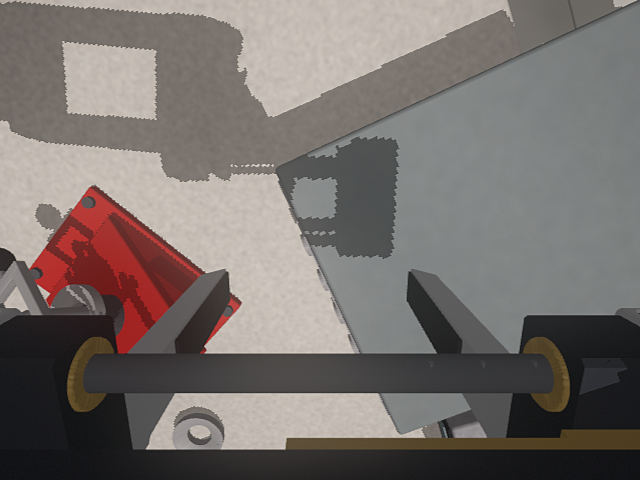

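```bash
python3 - <<'E'
import cv2,numpy as np
t=cv2.imread("pics/top0.png"); s=cv2.imread("pics/scene0.png"); w=cv2.imread("pics/wrist0.png")
def c(im,x,y,r=20): return cv2.resize(im[y-r:y+r,x-r:x+r],(260,260),interpolation=cv2.INTER_CUBIC)
a=np.hstack([c(t,204,172),c(t,200,250),c(t,402,255)])
b=np.hstack([c(s,425,230),c(s,364,213),c(s,287,323)])
cv2.imwrite("pics/crop0.png",np.clip(np.vstack([a,b])*1.5,0,255))
cv2.imwrite("pics/crop1.png",np.hstack([np.clip(cv2.resize(t[130:240,240:340],(400,440),interpolation=cv2.INTER_CUBIC)*1.5,0,255),np.clip(cv2.resize(s[170:300,335:435],(338,440),interpolation=cv2.INTER_CUBIC)*1.5,0,255)]))
E
```

```text
[ WARN:0@0.176] global loadsave.cpp:1063 imwrite_ Unsupported depth image for selected encoder is fallbacked to CV_8U.
```

View pics/crop0.png

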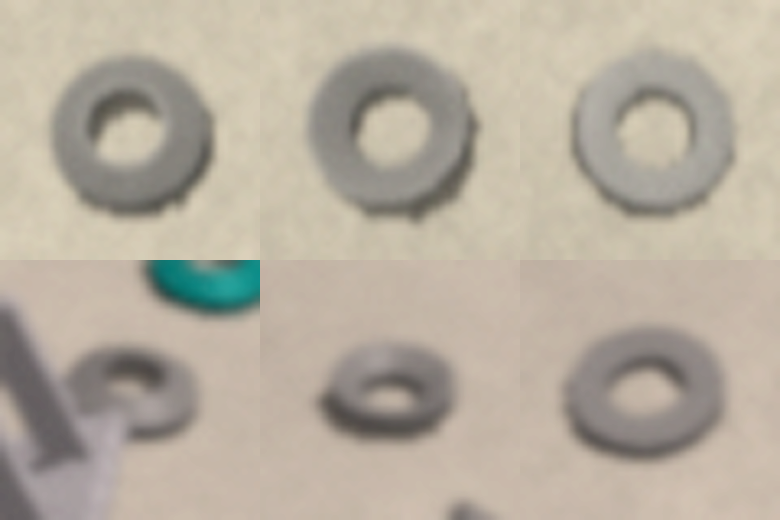

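View pics/crop1.png

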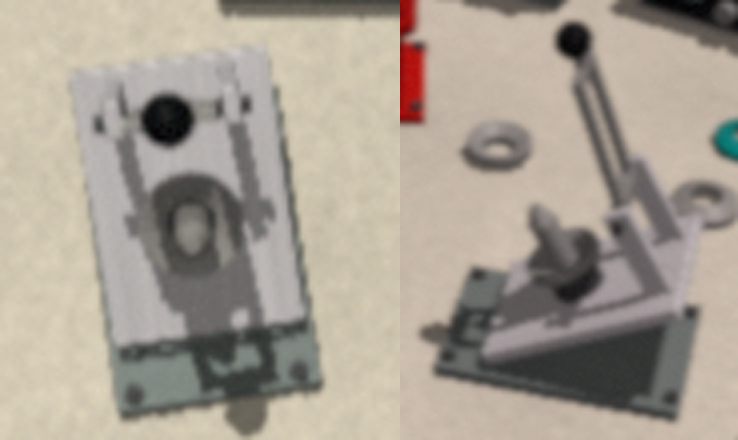

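```bash
cat > h.py <<'E'
import numpy as np, cv2
from bench import robot, imaging, order
def P(s,X):
    c=s["R"]@np.asarray(X,float)+s["t"]; u=s["mtx"]@c; return u[:2]/u[2]
def plane(s,px,z):
    d=s["R"].T@np.linalg.inv(s["mtx"])@np.array([px[0],px[1],1.]); o=-s["R"].T@s["t"]
    return o+d*(z-o[2])/d[2]
def tri(obs):
    A=[];b=[]
    for s,px in obs:
        d=s["R"].T@np.linalg.inv(s["mtx"])@np.array([px[0],px[1],1.]);d/=np.linalg.norm(d);o=-s["R"].T@s["t"]
        M=np.eye(3)-np.outer(d,d);A.append(M);b.append(M@o)
    return np.linalg.lstsq(np.vstack(A),np.hstack(b),rcond=None)[0]
def frame(psi):
    c,s=np.cos(psi),np.sin(psi);k,h=np.cos(np.pi/6),.5
    return np.array([[k*c,k*s,h],[-s,c,0],[-h*c,-h*s,k]]).T
def arb(p,a): # p=(x,y,psi)
    return np.array([p[0],p[1],.085])+frame(p[2])@np.asarray(a,float)
def ball(p,q): return arb(p,[.075-.142*np.cos(q),0,.052+.142*np.sin(q)])
def snap(n,f=None):
    s=imaging.snapshot(n)
    for k in("R","t","mtx"): s[k]=np.array(s[k])
    if f: cv2.imwrite("pics/"+f,s["image"][:,:,::-1])
    return s
E
cat > m1.py <<'E'
from h import *
from scipy.optimize import least_squares
T=snap("top");S=snap("scene")
import pickle;pickle.dump((T,S),open("ts.pkl","wb"))
at,as_=(284.6,184.3),(383.3,248.9)
print("arbor tri",tri([(T,at),(S,as_)]),plane(T,at,.085),plane(S,as_,.085))
print("ball tri",tri([(T,(283.4,158.1)),(S,(387.1,181.1))]))
for n,a,b,z in (("dome",(203.1,170.5),(421.6,231.4),0),("bowl",(200.7,250.5),(364.5,214.8),0),("flat",(401.6,254.5),(288.6,321.9),0)):
    print(n,plane(T,a,z),plane(S,b,z),tri([(T,a),(S,b)]))
def f(v):
    p=v[:3];q=v[3]
    r=[P(T,arb(p,[0,0,0]))-at,P(S,arb(p,[0,0,0]))-as_,P(T,ball(p,q))-(283.4,158.1),P(S,ball(p,q))-(387.1,181.1),P(S,[p[0],p[1],0])-(384.9,272)]
    return np.hstack(r)
r=least_squares(f,[.5,.1,0,1.75],loss="soft_l1");print(r.x,f(r.x).round(1))
E
python3 m1.py
```

```text
arbor tri [0.56550383 0.0384059  0.08255213] [0.56871306 0.04061515 0.085     ] [0.56327119 0.03207021 0.085     ]
ball tri [0.55948045 0.02809418 0.30530067]
dome [0.6246014  0.25879082 0.        ] [0.60837846 0.25196846 0.        ] [0.61552492 0.25294245 0.00536995]
bowl [0.41549897 0.25063904 0.        ] [0.41771169 0.25405016 0.        ] [0.41688671 0.25148339 0.00087734]
flat [ 0.4193752 -0.2535127  0.       ] [ 0.41849708 -0.24325599  0.        ] [ 0.420207   -0.25084022  0.00801225]
[0.56850263 0.03693535 0.75527167 1.7335642 ] [ 1.5  0.1  2.5 -0.5 -0.5  0.1  0.1  1.6 -1.1 -0.9]
```

```bash
cat > m2.py <<'E'
from h import *
import pickle
from scipy.optimize import least_squares
T,S=pickle.load(open("ts.pkl","rb"))
D=[((.094,.06,-.02),(257.5,148)),((.094,-.06,-.02),(307,141)),((-.078,.06,-.02),(269.5,216)),((-.078,-.06,-.02),(317,209.5))]
def f(v):
    p=v[:3];q=v[3]
    r=[P(T,arb(p,a))-b for a,b in D]+[P(T,arb(p,[0,0,0]))-(284.6,184.3),P(S,arb(p,[0,0,0]))-(383.3,248.9),P(T,ball(p,q))-(283.4,158.1),P(S,ball(p,q))-(387.1,181.1)]
    return np.hstack(r)
r=least_squares(f,[.56,.04,.1,1.75],loss="soft_l1");print(r.x,f(r.x).round(1),ball(r.x,r.x[3]),ball(r.x,2.))
p=r.x
out=[]
for s,(x0,x1,y0,y1) in ((T,(240,340,130,240)),(S,(335,435,170,300))):
    k=5; im=cv2.resize(s["image"][y0:y1,x0:x1,::-1],None,fx=k,fy=k,interpolation=cv2.INTER_CUBIC);im=np.clip(im*1.5,0,255).astype(np.uint8)
    def pl(pts,c):
        pp=np.array([((P(s,x)-(x0,y0)+.5)*k) for x in pts]).astype(int);cv2.polylines(im,[pp],False,c,1)
    pl([arb(p,D[i][0]) for i in (0,1,3,2,0)],(0,0,255))
    pl([arb(p,[0,0,0]),arb(p,[0,0,.064])],(0,255,0))
    a=np.linspace(0,6.3,40);pl([arb(p,[.031*np.cos(t),.031*np.sin(t),.016]) for t in a],(255,0,0))
    pl([arb(p,[.075,0,.052]),ball(p,p[3])],(0,255,255))
    pl([arb(p,[.075,-.04,.052]),arb(p,[.075,.04,.052])],(0,255,255))
    out.append(im)
h=max(o.shape[0] for o in out);out=[cv2.copyMakeBorder(o,0,h-o.shape[0],0,0,0) for o in out]
cv2.imwrite("pics/ov%s.png"%__import__("sys").argv[1],cv2.resize(np.hstack(out),None,fx=.8,fy=.8))
E
python3 m2.py 1
```

```text
[0.56824363 0.03145834 0.17983085 1.75437144] [-0.1  0.2  0.1  0.  -0.4  0.6 -0.2  0.   3.8  0.3  1.6  0.7 -0.9  0.1
  0.1  1.1] [0.55997277 0.02995473 0.30140336] [0.59339903 0.03603145 0.30890115]
```

View pics/ov1.png

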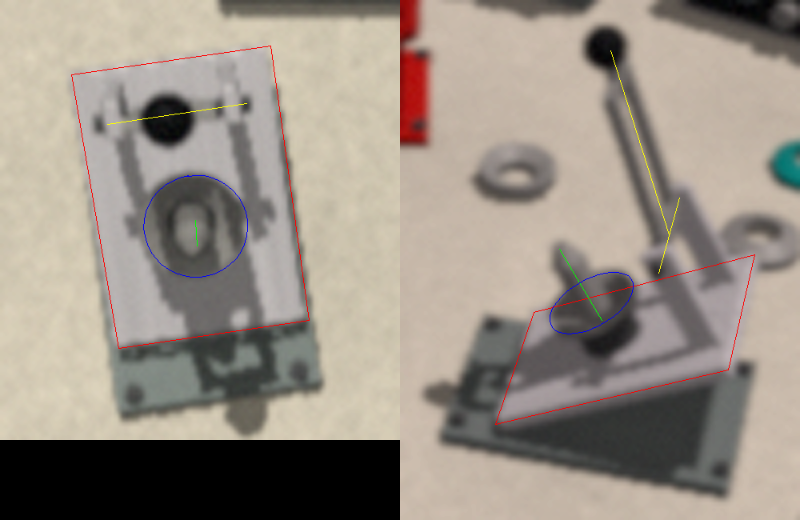

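```bash
cat >> h.py <<'E'
def go(x,y,z,yaw=None,n=None,cmd=None):
    """print what remains to (x,y,z,yaw): roll total (deg) and shift in the final tool frame"""
    o=robot.get_obs(); t=o["tool_pos"]; y0=o["ee_rot"][2]
    if yaw is None: yaw=y0
    d=np.array([x,y,z])-t; r=-np.degrees((yaw-y0+np.pi)%(2*np.pi)-np.pi)
    c,s=np.cos(yaw),np.sin(yaw)
    tx=c*d[0]+s*d[1]; tz=-s*d[0]+c*d[1]; ty=-d[2]
    print("from",t.round(4),"yaw",round(y0,4),"roll",round(r,2),"tx ty tz mm",(np.array([tx,ty,tz])*1000).round(1),"len",round(np.linalg.norm(d)*1000,1))
E
python3 - <<'E'
from h import *
import pickle
w=snap("wrist")
o=robot.get_obs();yaw=o["ee_rot"][2]
c=-w["R"].T@w["t"]-o["tool_pos"];R=np.array([[np.cos(yaw),0,-np.sin(yaw)],[np.sin(yaw),0,np.cos(yaw)],[0,-1,0]])
print("cam in tool",R.T@c)
T,S=pickle.load(open("ts.pkl","rb"))
print(plane(T,(175.1,330.7),.085),plane(T,(190,365),.15))
go(.501,.022,.345,1.745)
E
```

```text
cam in tool [ 0.00063008 -0.1590951   0.07099093]
[0.213241   0.27741636 0.085     ] [0.13954994 0.22285004 0.15      ]
from [0.2247 0.502  0.2245] yaw 1.15 roll -34.09 tx ty tz mm [-520.7 -120.5 -188.9] len 566.8
```

send_rows(moves="1 0 -0.025 0 -6.8; 1 0 -0.025 0 -6.8; 1 0 -0.025 0 -6.8; 1 0 -0.025 0 -6.8; 1 0 -0.025 0 -6.8; 1 -0.034 0 -0.012 0; 1 -0.034 0 -0.012 0; 1 -0.034 0 -0.012 0; 1 -0.034 0 -0.012 0; 1 -0.034 0 -0.012 0")

```text
time: 2.48
tool_pos: [0.3134, 0.3435, 0.3497]
ee_rot: [-1.571, -0.0, 1.744]
wrist_force: [0.1, -0.9, 0.3]
width: 0.0307
```

```bash
python3 - <<'E'
from h import *
go(.501,.022,.303,1.745)
E
```

```text
from [0.3134 0.3435 0.3497] yaw 1.7442 roll -0.05 tx ty tz mm [-349.1   46.7 -129.1] len 375.1
```

send_rows(moves="1 -0.035 0 -0.013 0; 1 -0.035 0 -0.013 0; 1 -0.035 0 -0.013 0; 1 -0.035 0 -0.013 0; 1 -0.035 0 -0.013 0; 1 -0.035 0 -0.013 0; 1 -0.035 0 -0.013 0; 1 -0.035 0 -0.013 0; 1 -0.035 0 -0.013 0; 1 -0.034 0 -0.012 0")

```text
time: 3.32
tool_pos: [0.5007, 0.0213, 0.3496]
ee_rot: [-1.571, 0.0, 1.743]
wrist_force: [0.4, 0.4, -0.2]
width: 0.0003
```

```bash
python3 - <<'E'
from h import *
w=snap("wrist","w1.png")
go(.501,.022,.303,1.745)
for t in ("arbor","keeper_ball"): print(t,imaging.landmark_of(w,t))
p=(.568,.033,.175)
print(P(w,arb(p,[0,0,0])),P(w,arb(p,[0,0,.064])),P(w,ball(p,1.754)))
E
```

```text
from [0.5031 0.016  0.348 ] yaw 1.7361 roll -0.51 tx ty tz mm [ 6.3 45.   1.1] len 45.4
arbor [{'centre': [323.1, 263.8], 'conf': 0.96}]
keeper_ball [{'centre': [325.3, 349.7], 'conf': 0.56}]
[317.69599922 263.29863627] [317.54265674 250.91129829] [317.42874517 355.69048076]
```

View pics/w1.png

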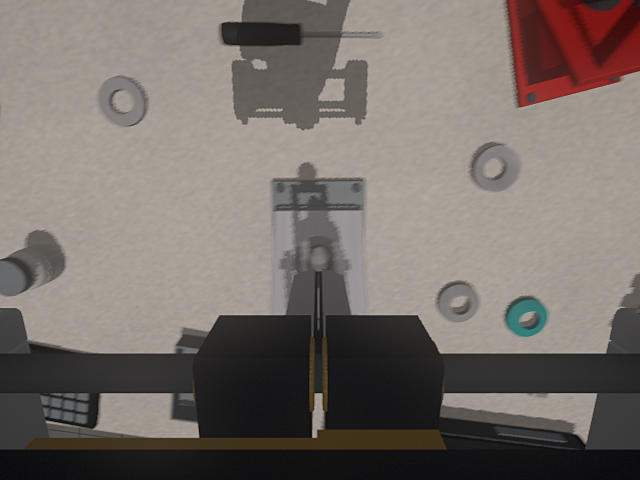

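send_rows(moves="1 0.002 0.023 0 0; 1 0.002 0.023 0 0; 1 0 0 0 0; 1 0 0 -0.012 0; 1 0 0 -0.012 0; 1 0 0 -0.012 0; 1 0 0 -0.010 0; 1 0 0 -0.008 0; 1 0 0 -0.006 0; 1 0 0 -0.003 0")

```text
time: 4.3
tool_pos: [0.5619, 0.0385, 0.3039]
ee_rot: [-1.571, -0.0, 1.744]
wrist_force: [-2.9, -0.5, 1.0]
width: 0.0004
```

```bash
python3 - <<'E'
from h import *
S=snap("scene","s2.png");T=snap("top","t2.png")
go(.568,.032,.303,1.743)
print(robot.get_obs()["wrist_force"])
cv2.imwrite("pics/c2.png",np.hstack([cv2.resize(S["image"][150:270,330:450,::-1],(390,390)),cv2.resize(T["image"][120:240,220:340,::-1],(390,390))]))
E
```

```text
from [0.562  0.0382 0.3033] yaw 1.7439 roll 0.05 tx ty tz mm [-7.2  0.3 -4.8] len 8.7
[-0.84128554  0.22255294 -0.26823532]
```

View pics/c2.png

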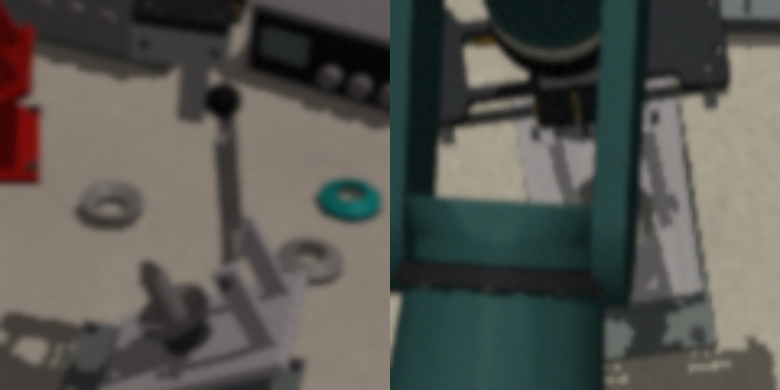

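send_rows(moves="1 -0.002 0 -0.002 0; 1 0 0 -0.002 0; 1 0 0 -0.002 0; 1 0 0 -0.002 0; 1 0 0 -0.001 0; 1 0 0 -0.001 0; 1 0 0 -0.001 0; 1 0 0 -0.001 0; 1 0 0 0 0; 1 0 0 0 0")

```text
time: 5.23
tool_pos: [0.5692, 0.0371, 0.3038]
ee_rot: [-1.56, 0.0, 1.742]
wrist_force: [-14.9, -3.6, 4.7]
width: 0.0008
```

```bash
python3 - <<'E'
from h import *
S=snap("scene","s3.png")
print(robot.get_obs()["wrist_force"],imaging.landmark_of(S,"keeper_ball"))
p=(.568,.0325,.172)
for q in (1.75,1.85,1.9,1.95,2.): print(q,P(S,ball(p,q)),ball(p,q))
E
```

```text
[-14.4842333   -2.17298858   3.73066848] [{'centre': [402.7, 179.4], 'conf': 0.74}, {'centre': [282.2, 172.2], 'conf': 0.51}, {'centre': [385.8, 271.9], 'conf': 0.38}]
1.75 [387.04432409 181.96265379] [0.55914149 0.03096113 0.30119506]
1.85 [392.6749916  181.37723367] [0.57252448 0.03328598 0.30531363]
1.9 [395.54942012 181.26857845] [0.57935133 0.03447191 0.30685871]
1.95 [398.45212954 181.28421066] [0.58624572 0.03566958 0.30805555]
2.0 [401.37453226 181.42478792] [0.59319043 0.03687599 0.30890115]
```

send_rows(moves="1 0 0 0.02 0; 1 0 0 0.02 0; 1 0 -0.01 0.02 6.5; 1 0 -0.01 0 6.5; -1 0 -0.01 0 6.5; -1 0 -0.01 0 6.5; -1 0 0 0 6.5; -1 0 0 0 6.5; -1 0 0 0 6.5; -1 0 0 0 6.5")

```text
time: 6.17
tool_pos: [0.5151, 0.0276, 0.3435]
ee_rot: [-1.572, -0.001, 0.83]
wrist_force: [0.5, -0.3, -0.6]
width: 0.0372
```

```bash
python3 - <<'E'
from h import *
go(.615,.255,.2,.6)
E
```

```text
from [0.5151 0.0276 0.3435] yaw 0.8301 roll 13.18 tx ty tz mm [210.8 143.5 131.2] len 286.8
```

send_rows(moves="-1 0 -0.015 0 6.6; -1 0 -0.015 0 6.6; -1 0.030 0 0.0187 0; -1 0.030 0 0.0187 0; -1 0.030 0 0.0187 0; -1 0.030 0 0.0187 0; -1 0.030 0.018 0.0187 0; -1 0.030 0.018 0.0187 0; -1 0.030 0.018 0.0187 0; -1 0 0.036 0 0")

```text
time: 7.0
tool_pos: [0.6158, 0.2613, 0.2834]
ee_rot: [-1.57, -0.008, 0.611]
wrist_force: [-0.0, -0.1, -1.2]
width: 0.0939
```

send_rows(moves="-1 0 0.036 0 0; -1 0 0.036 0 0; -1 0 0.01 0 0; -1 0 0 0 0; -1 0 0 0 0; -1 0 0 0 0; -1 0 0 0 0; -1 0 0 0 0; -1 0 0 0 0; -1 0 0 0 0")

```text
time: 7.83
tool_pos: [0.6131, 0.255, 0.2028]
ee_rot: [-1.571, -0.002, 0.605]
wrist_force: [0.2, 0.1, 0.2]
width: 0.0943
```

```bash
python3 - <<'E'
from h import *
w=snap("wrist","w2.png")
go(.615,.255,.2,.6)
for t in ("dome_washer","flat_ring"):
    for d in imaging.landmark_of(w,t)[:3]: print(t,d["conf"],d["centre"],plane(w,d["centre"],0),plane(w,d["centre"],0.016))
    for d in imaging.recognise(w,t)[:3]: print(t,d["conf"],d["centre"],plane(w,d["centre"],0.008))
E
```

```text
from [0.6128 0.2549 0.2023] yaw 0.6054 roll 0.31 tx ty tz mm [ 1.8  2.3 -1.2] len 3.2
dome_washer 0.73 [389.2, 128.4] [0.61976014 0.36718988 0.        ] [0.61767636 0.36483237 0.016     ]
dome_washer 0.62 [324.4, 221.5] [0.62066727 0.25715595 0.        ] [0.61854338 0.25966367 0.016     ]
dome_washer 0.85 [323.0, 207.3] [0.61027774 0.26936883 0.008     ]
dome_washer 0.76 [379.5, 132.7] [0.61356227 0.35774055 0.008     ]
```

View pics/w2.png

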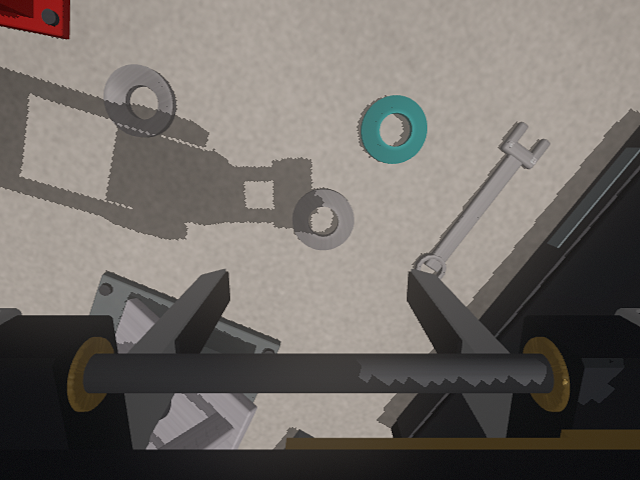

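```bash
python3 - <<'E'
from h import *
w=snap("wrist")
for px in ((323.5,219),(430,265),(520,130),(390,128),(275,348),(110,275)): print(px,plane(w,px,0.005).round(4))
c=np.array([.6192,.2592])
E
```

```text
(323.5, 219) [0.6167 0.2595 0.005 ]
(430, 265) [0.735  0.2824 0.005 ]
(520, 130) [0.7204 0.435  0.005 ]
(390, 128) [0.6184 0.3668 0.005 ]
(275, 348) [0.6554 0.1107 0.005 ]
(110, 275) [0.4676 0.0844 0.005 ]
```

send_rows(moves="-1 0.007 0.025 0.001 0; -1 0 0.03 0 0; -1 0 0.03 0 0; -1 0 0.03 0 0; -1 0 0.025 0 0; -1 0 0.02 0 0; -1 0 0.012 0 0; -1 0 0.007 0 0; -1 0 0 0 0; -1 0 0 0 0")

```text
time: 8.97
tool_pos: [0.6185, 0.2599, 0.0236]
ee_rot: [-1.571, -0.002, 0.605]
wrist_force: [0.6, 0.7, -0.5]
width: 0.094
```

send_rows(moves="0.5 0 0 0 0; 0.7 0 0 0 0; 1 0 0 0 0; 1 0 0 0 0; 1 0 0 0 0; 1 0 0 0 0; 1 0 0 0 0; 1 0 0 0 0; 1 0 0 0 0; 1 0 0 0 0")

```text
time: 9.8
tool_pos: [0.6178, 0.2596, 0.0229]
ee_rot: [-1.571, 0.0, 0.605]
wrist_force: [-1.5, -0.3, 3.8]
width: 0.0595
```

send_rows(moves="1 0 -0.01 0 0; 1 0 -0.02 0 0; 1 0 -0.03 0 0; 1 0 -0.03 0 0; 1 0 -0.03 0 0; 1 0 -0.03 0 0; 1 0 -0.03 0 0; 1 0 -0.02 0 0; 1 0 0 0 0; 1 0 0 0 0")

```text
time: 10.63
tool_pos: [0.6184, 0.26, 0.2236]
ee_rot: [-1.572, -0.003, 0.606]
wrist_force: [-0.3, 0.3, -2.9]
width: 0.0595
```

```bash
python3 - <<'E'
from h import *
w=snap("wrist","w3.png");S=snap("scene");print(robot.get_obs()["width"],robot.get_obs()["wrist_force"])
u=P(S,robot.get_obs()["tool_pos"]).astype(int);print(u)
a=S["image"][u[1]-50:u[1]+50,u[0]-60:u[0]+60,::-1]
cv2.imwrite("pics/c3.png",np.hstack([cv2.resize(a,(480,400)),w["image"][80:480,170:490,::-1]]))
E
```

```text
0.05915259063665034 [-0.04320871  0.15111846 -1.4465901 ]
[434 169]
```

View pics/c3.png

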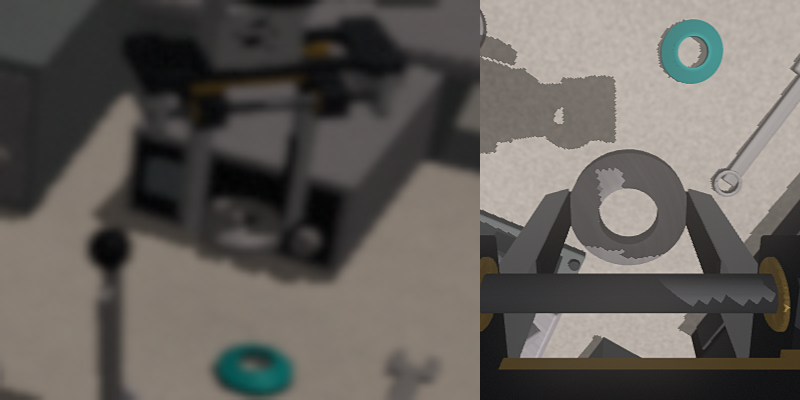

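```bash
cat >> h.py <<'E'
def intool(w,px,dz):
    o=robot.get_obs();t=o["tool_pos"];yaw=o["ee_rot"][2]
    d=plane(w,px,t[2]+dz)-t;c,s=np.cos(yaw),np.sin(yaw)
    return np.array([c*d[0]+s*d[1],-d[2],-s*d[0]+c*d[1]])
def toolpt(w,v):
    o=robot.get_obs();t=o["tool_pos"];yaw=o["ee_rot"][2];c,s=np.cos(yaw),np.sin(yaw)
    return P(w,t+np.array([c*v[0]-s*v[2],s*v[0]+c*v[2],-v[1]]))
E
python3 - <<'E'
from h import *
w=snap("wrist","w4.png")
im=w["image"][:,:,::-1].copy()
a=np.linspace(0,2*np.pi,60)
for off,col in ((0,(0,0,255)),(.005,(0,255,0))):
  for r,dy in ((.031,.014),(.015,.007)):
    pts=np.array([toolpt(w,(r*np.cos(t),dy,off+r*np.sin(t))) for t in a]).astype(int)
    cv2.polylines(im,[pts],True,col,1)
cv2.imwrite("pics/w4.png",cv2.resize(im[200:400,200:440],(720,600)))
print(intool(w,(319,287),-.0139))
E
```

```text
[0.00123447 0.0139     0.00163569]
```

View pics/w4.png

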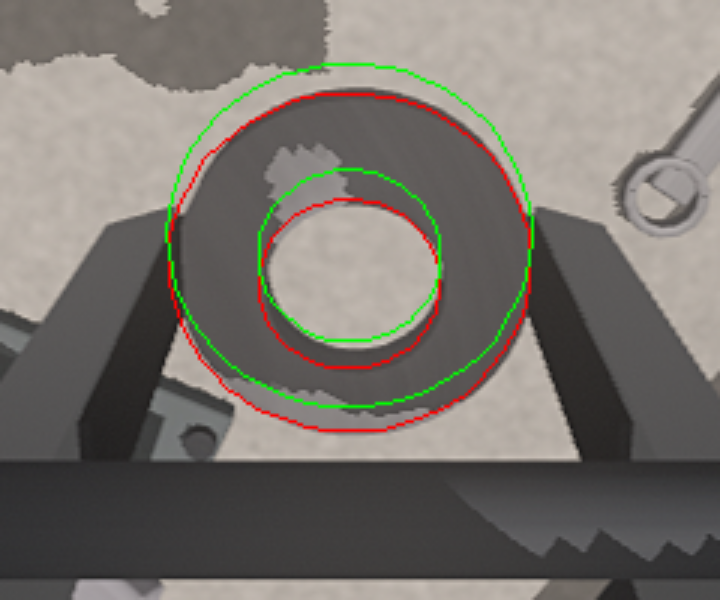

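send_rows(moves="1 0 -0.004 0 -6.5; 1 0 -0.004 0 -6.5; 1 0 -0.004 0 -6.5; 1 0 -0.004 0 -6.5; 1 0 -0.004 0 -6.5; 1 0 -0.004 0 -6.5; 1 0 -0.004 0 -6.5; 1 0 -0.004 0 -6.5; 1 0 -0.004 0 -6.5; 1 0 0 0 -6.6")

```text
time: 11.62
tool_pos: [0.6174, 0.2596, 0.2564]
ee_rot: [-1.568, 0.0, 1.747]
wrist_force: [0.3, 1.0, -1.2]
width: 0.0594
```

```bash
python3 - <<'E'
from h import *
go(.47,.0155,.26,1.743)
E
```

```text
from [0.6174 0.2596 0.2564] yaw 1.7473 roll 0.25 tx ty tz mm [-215.2   -3.6  187.1] len 285.2
```

send_rows(moves="1 -0.018 0 0.016 0; 1 -0.027 0 0.0235 0; 1 -0.027 0 0.0235 0; 1 -0.027 0 0.0235 0; 1 -0.027 0 0.0235 0; 1 -0.027 0 0.0235 0; 1 -0.027 0 0.0235 0; 1 -0.020 0 0.0175 0; 1 -0.010 0 0.009 0; 1 -0.005 0 0.004 0")

```text
time: 12.45
tool_pos: [0.4683, 0.0148, 0.257]
ee_rot: [-1.568, -0.001, 1.74]
wrist_force: [0.4, 0.8, -1.3]
width: 0.0593
```

```bash
python3 - <<'E'
from h import *
w=snap("wrist","w5.png");w=snap("wrist","w5.png");w=snap("wrist","w5.png")
w=snap("wrist","w5.png")
go(.47,.0155,.26,1.743)
p=(.568,.0325,.172)
for z in (0,.016,.064): print(z,P(w,arb(p,[0,0,z])))
print(imaging.landmark_of(w,"arbor")[:2])
E
```

```text
from [0.47   0.0168 0.2578] yaw 1.7425 roll -0.03 tx ty tz mm [-1.3 -2.2  0.3] len 2.5
0 [316.59671103 321.57658479]
0.016 [316.53683037 320.72378658]
0.064 [316.32053579 317.64339929]
[{'centre': [321.2, 322.7], 'conf': 0.96}]
```

View pics/w5.png

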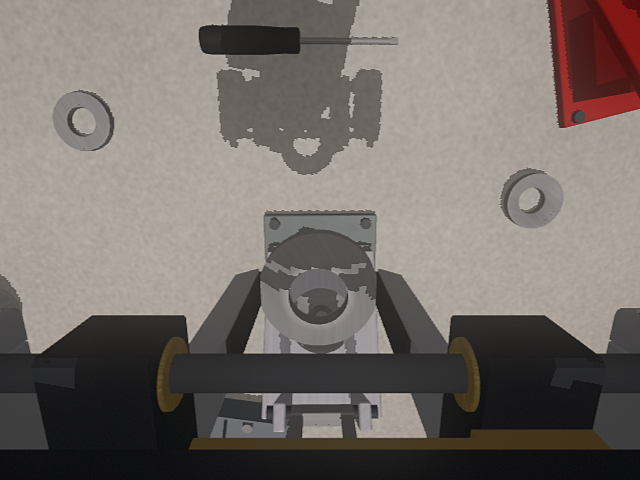

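```bash
python3 - <<'E'
from h import *
go(.5409,.0301,.175,1.743)
E
```

```text
from [0.4701 0.0169 0.2579] yaw 1.743 roll 0.0 tx ty tz mm [  0.9  82.9 -72. ] len 109.8
```

send_rows(moves="1 0.001 0.01 -0.01 0; 1 0 0.018 -0.015 0; 1 0 0.018 -0.015 0; 1 0 0.018 -0.012 0; 1 0 0.010 -0.010 0; 1 0 0.005 -0.006 0; 1 0 0.004 -0.004 0; 1 0 0 0 0; 1 0 0 0 0; 1 0 0 0 0")

```text
time: 13.53
tool_pos: [0.5407, 0.0293, 0.1765]
ee_rot: [-1.572, 0.0, 1.742]
wrist_force: [0.1, -0.7, -1.8]
width: 0.0593
```

```bash
python3 - <<'E'
from h import *
w=snap("wrist","w6.png");S=snap("scene")
go(.5409,.0301,.138,1.743);print(robot.get_obs()["wrist_force"])
a=S["image"][160:280,320:460,::-1]
cv2.imwrite("pics/c6.png",np.hstack([cv2.resize(a,(467,400),interpolation=cv2.INTER_CUBIC),w["image"][80:480,155:485,::-1]]))
p=(.569,.035,.172)
print(P(w,arb(p,[0,0,.064])))
E
```

```text
from [0.5406 0.0291 0.1767] yaw 1.7416 roll -0.08 tx ty tz mm [ 0.9 38.7 -0.4] len 38.7
[-0.27633255 -0.17663966 -1.61272525]
[318.63742466 269.17666104]
```

View pics/c6.png

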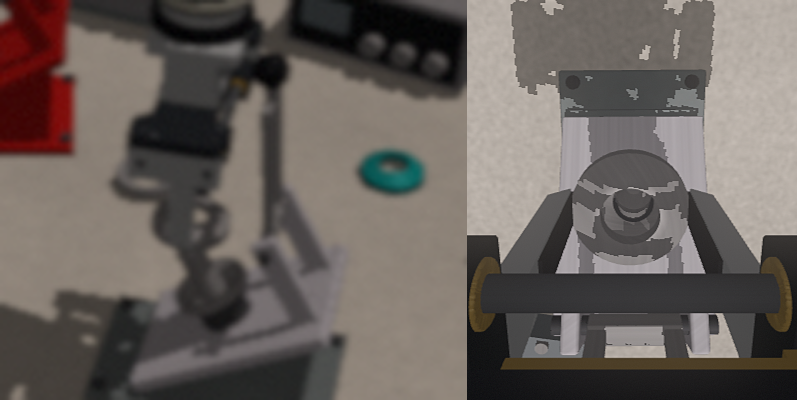

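```bash
python3 - <<'E'
from h import *
w=snap("wrist")
im=w["image"][:,:,::-1].copy()
k=5;x0,y0=250,200
big=cv2.resize(im[200:320,250:400],None,fx=k,fy=k,interpolation=cv2.INTER_CUBIC);big=np.clip(big*1.8,0,255).astype(np.uint8)
def pl(pts,c):
    pp=((np.array([P(w,x) for x in pts])-(x0,y0)+.5)*k).astype(int);cv2.polylines(big,[pp],False,c,1)
a=np.linspace(0,6.3,40)
for p,c in (((.569,.035,.172),(0,0,255)),((.575,.037,.172),(0,255,0))):
  for r,z in ((.005,.064),(.0115,.05)): pl([arb(p,[r*np.cos(t),r*np.sin(t),z]) for t in a],c)
t=robot.get_obs()["tool_pos"]
for r,dz in ((.015,-.0069),(.031,-.0139)): pl([t+[r*np.cos(q),r*np.sin(q),dz] for q in a],(255,255,0))
cv2.imwrite("pics/w7.png",big)
E
```

```text
(no output)
```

View pics/w7.png

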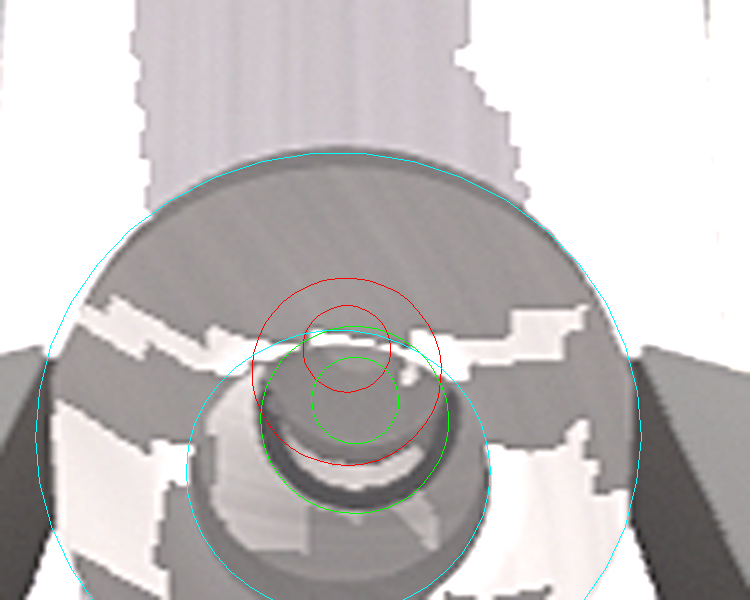

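send_rows(moves="1 0.002 0 -0.003 0; 1 0 0 -0.003 0; 1 0 0.006 0 0; 1 0 0.006 0 0; 1 0 0.006 0 0; 1 0 0.006 0 0; 1 0 0.006 0 0; 1 0 0.004 0 0; 1 0 0 0 0; 1 0 0 0 0")

```text
time: 14.52
tool_pos: [0.5452, 0.0314, 0.1475]
ee_rot: [-1.573, 0.002, 1.741]
wrist_force: [-18.1, -3.3, 21.1]
width: 0.059
```

```bash
python3 - <<'E'
from h import *
w=snap("wrist")
go(.547,.0312,.138,1.743);print(robot.get_obs()["wrist_force"])
im=w["image"][:,:,::-1].copy()
k=5;x0,y0=250,200
big=cv2.resize(im[200:320,250:400],None,fx=k,fy=k,interpolation=cv2.INTER_CUBIC);big=np.clip(big*1.8,0,255).astype(np.uint8)
def pl(pts,c):
    pp=((np.array([P(w,x) for x in pts])-(x0,y0)+.5)*k).astype(int);cv2.polylines(big,[pp],False,c,1)
a=np.linspace(0,6.3,40)
for p,c in (((.575,.0375,.172),(0,255,0)),):
  for r,z in ((.005,.064),(.0115,.05)): pl([arb(p,[r*np.cos(t),r*np.sin(t),z]) for t in a],c)
cv2.imwrite("pics/w8.png",big)
E
```

```text
from [0.5451 0.0314 0.1474] yaw 1.7411 roll -0.11 tx ty tz mm [-0.5  9.4 -1.8] len 9.6
[-17.91624894  -2.82099458  20.50349655]
```

View pics/w8.png

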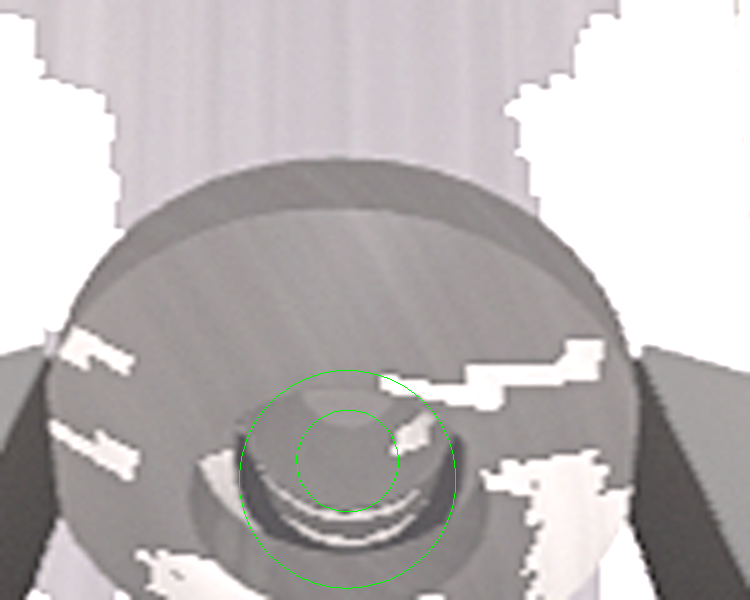

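```bash
python3 - <<'E'
from h import *
S=snap("scene","s9.png")
a=S["image"][170:270,340:440,::-1]
cv2.imwrite("pics/c9.png",np.clip(cv2.resize(a,(700,600),interpolation=cv2.INTER_CUBIC)*1.6,0,255))
E
```

```text
[ WARN:0@1.800] global loadsave.cpp:1063 imwrite_ Unsupported depth image for selected encoder is fallbacked to CV_8U.
```

View pics/c9.png

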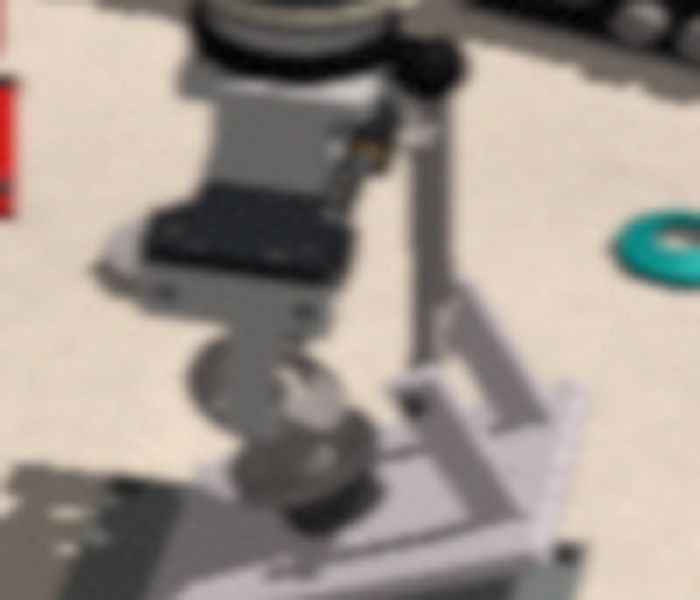

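send_rows(moves="1 0 -0.012 0 0; 1 0 -0.012 0 0; 1 0 -0.012 0.002 0; 1 0 0 0.004 0; 1 0 0 0.005 0; 1 0 0 0.005 0; 1 0 0 0 0; 1 0 0 0 0; 1 0 0 0 0; 1 0 0 0 0")

```text
time: 15.45
tool_pos: [0.5301, 0.0295, 0.177]
ee_rot: [-1.57, -0.0, 1.742]
wrist_force: [-0.6, 0.9, -2.5]
width: 0.0594
```

```bash
cat > v.py <<'E'
from h import *
import sys
n=sys.argv[1]; p=(.567,.0375,.172)
w=snap("wrist");S=snap("scene")
go(.5315,.030,.15,1.743);print(robot.get_obs()["wrist_force"],robot.get_obs()["width"])
k=4;x0,y0=245,200
big=cv2.resize(w["image"][200:330,245:395,::-1],None,fx=k,fy=k,interpolation=cv2.INTER_CUBIC);big=np.clip(big*1.5,0,255).astype(np.uint8)
def pl(pts,c):
    pp=((np.array([P(w,x) for x in pts])-(x0,y0)+.5)*k).astype(int);cv2.polylines(big,[pp],False,c,1)
a=np.linspace(0,6.3,40)
for r,z in ((.005,.064),(.0115,.05)): pl([arb(p,[r*np.cos(t),r*np.sin(t),z]) for t in a],(0,255,0))
s=np.clip(cv2.resize(S["image"][180:270,345:425,::-1],(200*2-200,520*225//520),interpolation=cv2.INTER_CUBIC)*1.5,0,255).astype(np.uint8)
s=cv2.copyMakeBorder(s,0,big.shape[0]-s.shape[0],0,0,0)
cv2.imwrite(f"pics/{n}.png",np.hstack([big,s]))
E
python3 v.py v1
```

```text
from [0.5302 0.0295 0.1772] yaw 1.7417 roll -0.07 tx ty tz mm [ 0.3 27.2 -1.3] len 27.3
[ 0.6648106   0.15575532 -2.12918336] 0.05951173580082103
```

View pics/v1.png

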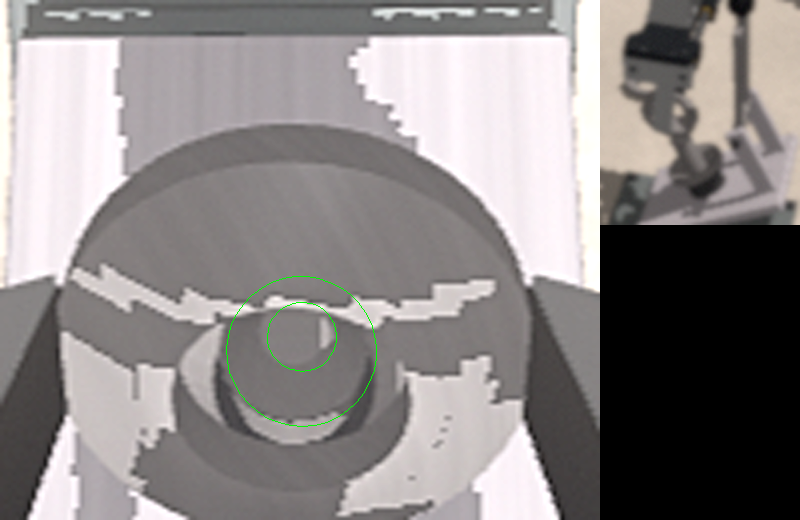

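send_rows(moves="1 0 0.006 0 0; 1 0 0.006 0 0; 1 0 0.005 0 0; 1 0 0.005 0 0; 1 0 0.004 0 0; 1 0 0.004 0 0; 1 0 0.004 0 0; 1 0 0 0 0; 1 0 0 0 0; 1 0 0 0 0")

```text
time: 16.38
tool_pos: [0.5332, 0.0296, 0.1464]
ee_rot: [-1.58, 0.001, 1.742]
wrist_force: [3.8, 1.0, 7.1]
width: 0.0596
```

```bash
python3 v.py v2
```

```text
from [0.5332 0.0296 0.1464] yaw 1.7418 roll -0.07 tx ty tz mm [ 0.7 -3.6  1.6] len 4.0
[4.28852173 1.02737285 5.63434816] 0.0595619549777811
```

View pics/v2.png

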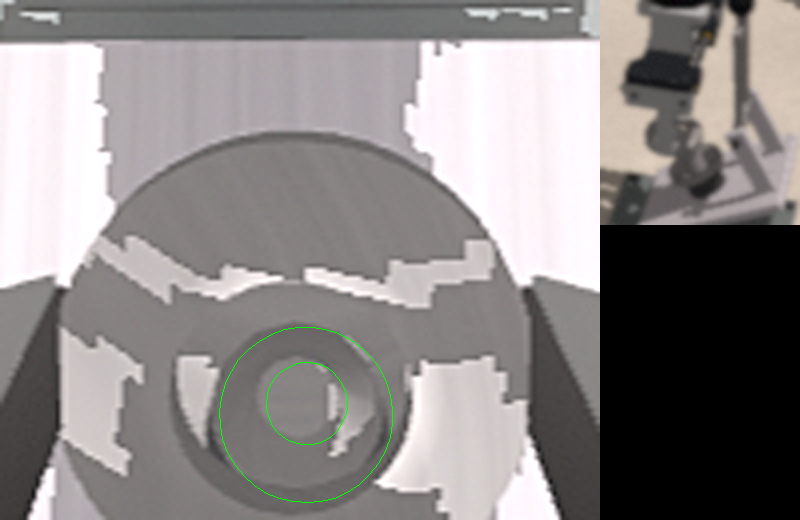

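send_rows(moves="1 0 0.003 0 0; 1 0 0.003 0 0; 1 0 0.003 -0.001 0; 1 0 0.003 -0.001 0; 1 0 0.003 -0.001 0; 1 0 0.003 -0.001 0; 1 0 0 0 0; 1 0 0 0 0; 1 0 0 0 0; 1 0 0 0 0")

```text
time: 17.32
tool_pos: [0.5387, 0.0307, 0.1304]
ee_rot: [-1.584, 0.001, 1.742]
wrist_force: [3.9, 2.1, 11.3]
width: 0.0591
```

```bash
python3 v.py v3
```

```text
from [0.5387 0.0307 0.1304] yaw 1.742 roll -0.06 tx ty tz mm [  0.5 -19.6   7.3] len 20.9
[3.81314123 0.56104588 9.32549793] 0.05918367514225925
```

View pics/v3.png

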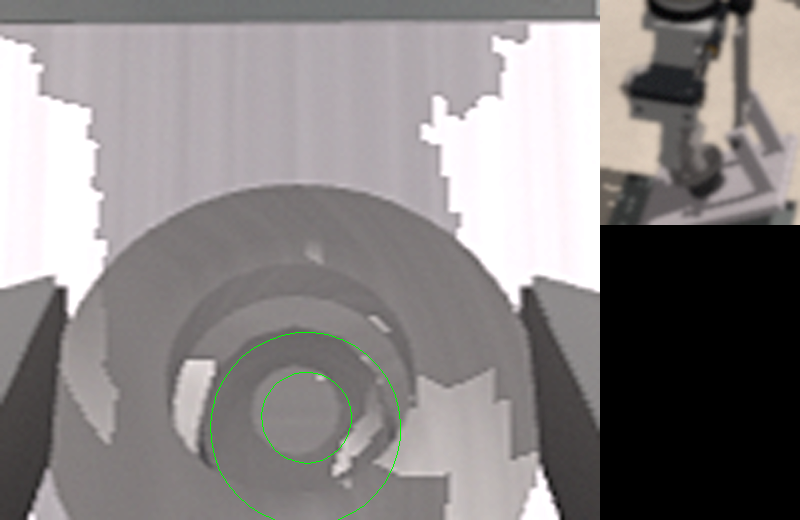

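send_rows(moves="0.2 0 0 0 0; 0.0 0 0 0 0; -0.3 0 0 0 0; -0.6 0 0 0 0; -0.6 0 0 0 0; -0.6 0 0 0 0; -0.6 0 0 0 0; -0.6 0 0 0 0; -0.6 0 0 0 0; -0.6 0 0 0 0")

```text
time: 18.25
tool_pos: [0.534, 0.0301, 0.1252]
ee_rot: [-1.57, -0.0, 1.742]
wrist_force: [0.2, -0.2, 0.2]
width: 0.0752
```

```bash
python3 v.py v4
```

```text
from [0.5341 0.0301 0.1254] yaw 1.7416 roll -0.08 tx ty tz mm [  0.3 -24.6   2.6] len 24.7
[ 0.31452951  0.12879978 -0.96024434] 0.07542428742792118
```

View pics/v4.png

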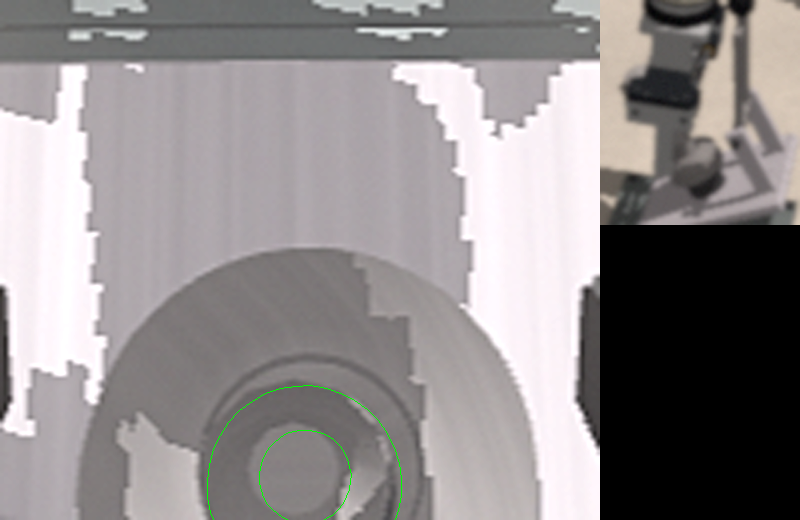

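send_rows(moves="-0.6 0 -0.02 0 0; -0.6 0 -0.03 0.005 0; -1 0 -0.03 0.02 0; -1 0 -0.02 0.03 0; -1 0 0 0.03 0; -1 0 0 0.03 0; -1 0.02 0 0.03 0; -1 0.036 0 0.01 0; -1 0.036 0 0 0; -1 0.036 0 0 0")

```text
time: 19.18
tool_pos: [0.3587, 0.1307, 0.2262]
ee_rot: [-1.573, -0.0, 1.739]
wrist_force: [0.3, 0.8, -0.2]
width: 0.094
```

```bash
python3 - <<'E'
from h import *
S=snap("scene","s10.png");T=snap("top")
go(.4165,.2525,.2,1.743)
a=cv2.resize(S["image"][180:290,335:435,::-1],(400,440),interpolation=cv2.INTER_CUBIC);b=cv2.resize(T["image"][130:240,240:340,::-1],(400,440),interpolation=cv2.INTER_CUBIC)
cv2.imwrite("pics/c10.png",np.clip(np.hstack([a,b])*1.5,0,255).astype(np.uint8))
E
```

```text
from [0.3582 0.1338 0.2259] yaw 1.7497 roll 0.39 tx ty tz mm [106.9  25.9 -77.8] len 134.8
```

View pics/c10.png

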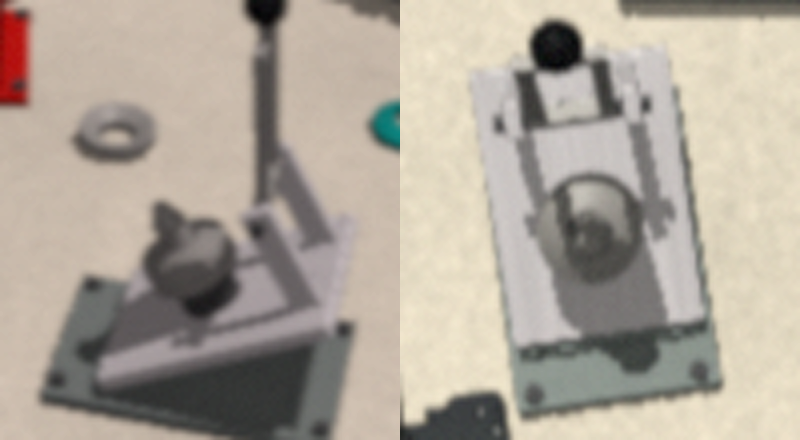

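send_rows(moves="-1 0.027 0 -0.02 0; -1 0.027 0 -0.02 0; -1 0.027 0 -0.02 0; -1 0.020 0.01 -0.014 0; -1 0.006 0.015 -0.004 0; -1 0 0 0 0; -1 0 0 0 0; -1 0 0 0 0; -1 0 0 0 0; -1 0 0 0 0")

```text
time: 20.12
tool_pos: [0.4187, 0.248, 0.2018]
ee_rot: [-1.573, -0.0, 1.74]
wrist_force: [-0.2, 0.3, 0.1]
width: 0.094
```

```bash
python3 - <<'E'
from h import *
w=snap("wrist","w11.png")
go(.4165,.2525,.025,1.743)
for d in imaging.landmark_of(w,"bowl_washer")[:3]: print(d["conf"],d["centre"],plane(w,d["centre"],0))
im=w["image"][:,:,::-1].copy()
a=np.linspace(0,6.3,60)
for c in ((.4165,.2525),):
    for r,z in ((.030,.016),(.015,.0)):
        cv2.polylines(im,[np.array([P(w,(c[0]+r*np.cos(t),c[1]+r*np.sin(t),z)) for t in a]).astype(int)],True,(0,255,0),1)
cv2.imwrite("pics/w11.png",im)
E
```

```text
from [0.4186 0.248  0.2017] yaw 1.7406 roll -0.14 tx ty tz mm [  4.8 176.7   1.3] len 176.7
0.82 [324.1, 217.5] [0.41675458 0.25442829 0.        ]
```

View pics/w11.png

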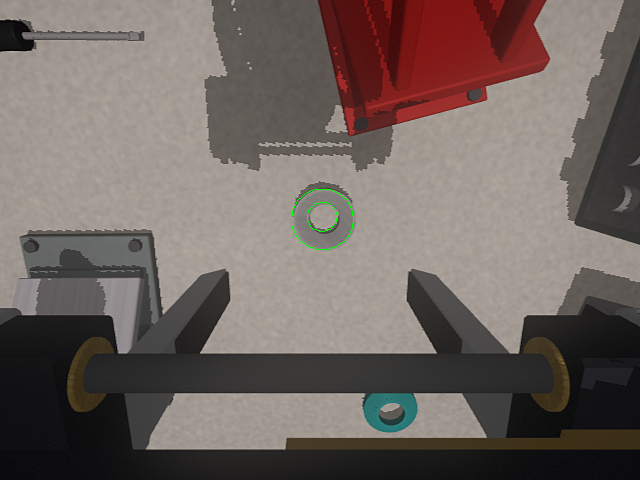

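send_rows(moves="-1 0.005 0.025 0.001 0; -1 0 0.03 0 0; -1 0 0.03 0 0; -1 0 0.03 0 0; -1 0 0.025 0 0; -1 0 0.018 0 0; -1 0 0.012 0 0; -1 0 0.006 0 0; -1 0 0 0 0; 0.4 0 0 0 0")

```text
time: 21.05
tool_pos: [0.4169, 0.2535, 0.0252]
ee_rot: [-1.572, -0.0, 1.742]
wrist_force: [0.1, 1.3, 1.0]
width: 0.0902
```

send_rows(moves="0.7 0 0 0 0; 1 0 0 0 0; 1 0 0 0 0; 1 0 0 0 0; 1 0 0 0 0; 1 0 0 0 0; 1 0 0 0 0; 1 0 -0.01 0 0; 1 0 -0.02 0 0; 1 0 -0.03 0 0")

```text
time: 21.88
tool_pos: [0.4138, 0.2521, 0.082]
ee_rot: [-1.563, 0.002, 1.742]
wrist_force: [0.5, 0.1, -1.9]
width: 0.0602
```

send_rows(moves="1 0 -0.035 0 0; 1 0 -0.035 0 0; 1 0 -0.035 0 0; 1 0 -0.03 0 0; 1 -0.02 -0.02 0.01 0; 1 -0.025 0 0.01 0; 1 -0.035 0 0 0; 1 -0.035 0 0 0; 1 -0.035 0 0 0; 1 -0.035 0 0 0")

```text
time: 22.72
tool_pos: [0.4276, 0.0662, 0.2396]
ee_rot: [-1.571, 0.0, 1.742]
wrist_force: [0.3, 0.8, -1.5]
width: 0.0602
```

```bash
python3 - <<'E'
from h import *
go(.531,.0292,.20,1.743)
E
```

```text
from [0.4276 0.0662 0.2396] yaw 1.7424 roll -0.04 tx ty tz mm [-54.2  39.6 -95.5] len 116.7
```

send_rows(moves="1 -0.025 0 -0.015 0; 1 -0.02 0 -0.02 0; 1 -0.007 0.01 -0.02 0; 1 0 0.01 -0.018 0; 1 0 0.01 -0.012 0; 1 0 0.01 -0.006 0; 1 0 0 -0.002 0; 1 0 0 0 0; 1 0 0 0 0; 1 0 0 0 0")

```text
time: 23.55
tool_pos: [0.5285, 0.0324, 0.2006]
ee_rot: [-1.572, 0.0, 1.742]
wrist_force: [0.0, -0.2, -1.4]
width: 0.0604
```

```bash
python3 v.py v5
```

```text
from [0.5286 0.0323 0.2006] yaw 1.7419 roll -0.06 tx ty tz mm [-2.8 50.6 -2.5] len 50.8
[ 0.05348894  0.22522249 -0.89349835] 0.060350157052925714
```

View pics/v5.png

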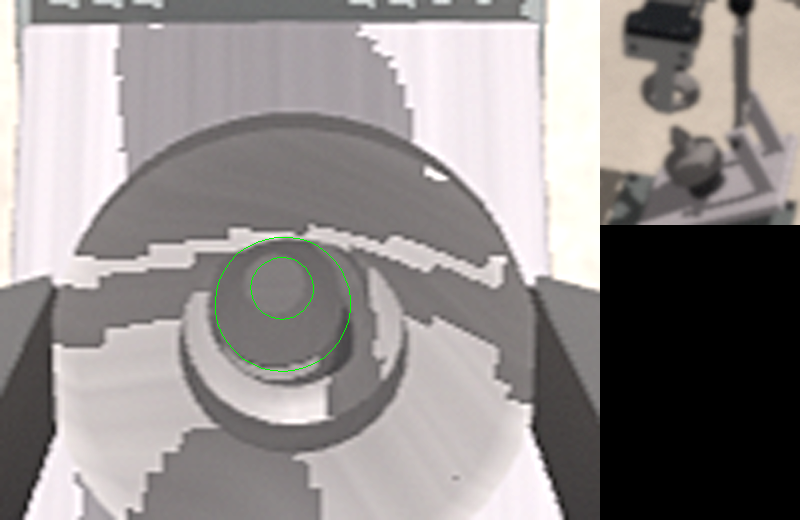

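send_rows(moves="1 -0.0022 0.008 -0.001 0; 1 0 0.008 0 0; 1 0 0.008 0 0; 1 0 0.006 0 0; 1 0 0.006 0 0; 1 0 0.005 0 0; 1 0 0.005 0 0; 1 0 0 0 0; 1 0 0 0 0; 1 0 0 0 0")

```text
time: 24.48
tool_pos: [0.5313, 0.0301, 0.1541]
ee_rot: [-1.574, 0.001, 1.742]
wrist_force: [5.4, 0.3, 1.4]
width: 0.0602
```

```bash
python3 v.py v6
```

```text
from [0.5313 0.0301 0.1541] yaw 1.7415 roll -0.08 tx ty tz mm [-0.2  4.1 -0.2] len 4.1
[ 4.78924244 -1.38938255  1.50706605] 0.06011541360767481
```

View pics/v6.png

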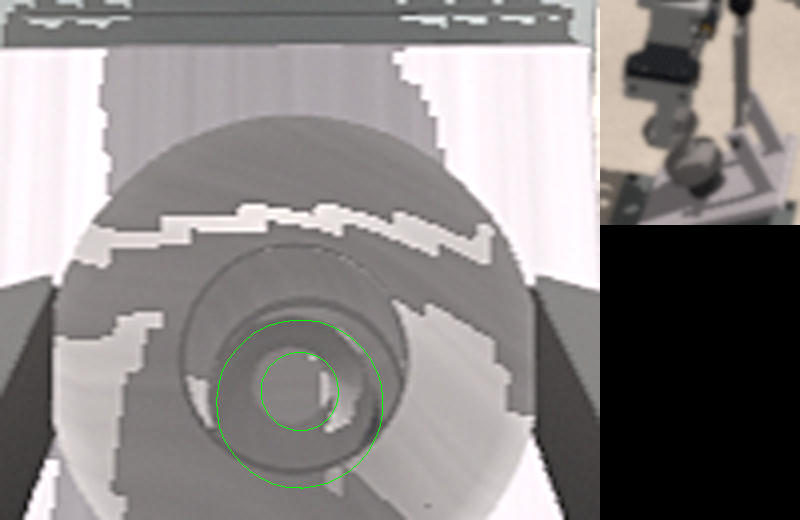

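send_rows(moves="1 0 0.003 0 0; 1 0 0.003 -0.001 0; 1 0 0.003 -0.001 0; 1 0 0.003 -0.001 0; 1 0 0.002 -0.001 0; 1 0 0 0 0; 1 0 0 0 0; 1 0 0 0 0; 1 0 0 0 0; 1 0 0 0 0")

```text
time: 25.42
tool_pos: [0.5346, 0.0307, 0.1402]
ee_rot: [-1.573, 0.001, 1.742]
wrist_force: [2.2, -2.1, 6.4]
width: 0.0599
```

```bash
python3 v.py v7
```

```text
from [0.5346 0.0307 0.1402] yaw 1.7415 roll -0.08 tx ty tz mm [-0.1 -9.8  3.2] len 10.3
[ 2.14207238 -1.71145637  6.04605773] 0.06037577954530775
```

View pics/v7.png

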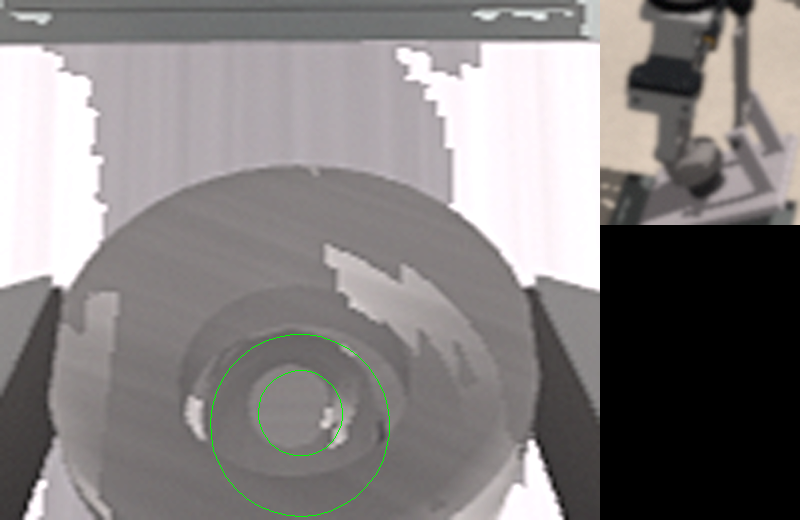

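Tilting correctly. Release.

send_rows(moves="0.2 0 0 0 0; 0.0 0 0 0 0; -0.3 0 0 0 0; -0.6 0 0 0 0; -0.6 0 0 0 0; -0.6 0 0 0 0; -0.6 0 0 0 0; -0.6 0 0 0 0; -0.6 0 0 0 0; -0.6 0 0 0 0")

```text
time: 26.35
tool_pos: [0.5338, 0.031, 0.1392]
ee_rot: [-1.57, -0.0, 1.742]
wrist_force: [-0.3, 0.3, 0.0]
width: 0.0752
```

```bash
python3 v.py v8
```

```text
from [0.5339 0.031  0.1394] yaw 1.7417 roll -0.08 tx ty tz mm [ -0.5 -10.6   2.5] len 10.9
[ 0.31250482 -0.1116037   0.48059415] 0.07511571726311031
```

View pics/v8.png

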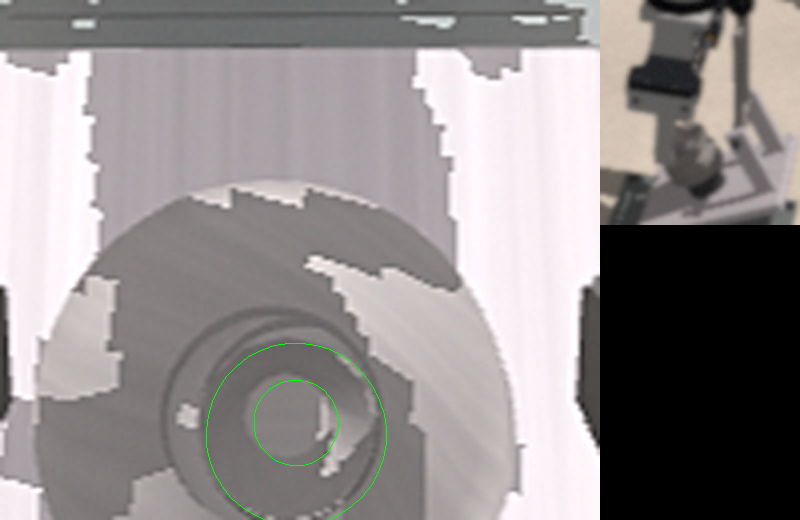

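send_rows(moves="-0.6 0 -0.02 0 0; -0.6 0 -0.03 0.005 0; -0.6 0 -0.03 0.015 0; -0.6 0 -0.01 0.02 0; -0.6 0 0 0.015 0; -0.6 0 0 0.01 0; -0.6 0 0 0 0; -0.6 0 0 0 0; -0.6 0 0 0 0; -0.6 0 0 0 0")

```text
time: 27.28
tool_pos: [0.4702, 0.0199, 0.2286]
ee_rot: [-1.569, -0.0, 1.742]
wrist_force: [0.0, 0.8, 0.0]
width: 0.0752
```

```bash
cat > v2.py <<'E'
from h import *
import sys
p=(.567,.0372,.172)
w=snap("wrist");S=snap("scene")
go(.531,.03,.15,1.743)
def ov(s,x0,y0,x1,y1,k):
    big=cv2.resize(s["image"][y0:y1,x0:x1,::-1],None,fx=k,fy=k,interpolation=cv2.INTER_CUBIC);big=np.clip(big*1.5,0,255).astype(np.uint8);pre=big.copy()
    def pl(pts,c):
        pp=((np.array([P(s,x) for x in pts])-(x0,y0)+.5)*k).astype(int);cv2.polylines(big,[pp],False,c,1)
    a=np.linspace(0,6.3,60)
    for r,z,c in ((.005,.064,(0,255,0)),(.031,.048,(0,0,255)),(.031,.025,(255,0,0)),(.015,.032,(0,255,255))): pl([arb(p,[r*np.cos(t),r*np.sin(t),z]) for t in a],c)
    return np.hstack([pre,big])
a=ov(w,240,210,400,350,2.5);b=ov(S,345,200,425,275,5)
h=max(a.shape[0],b.shape[0]);cv2.imwrite(f"pics/{sys.argv[1]}a.png",a);cv2.imwrite(f"pics/{sys.argv[1]}b.png",b)
E
python3 v2.py x1
```

```text
from [0.4702 0.0199 0.2287] yaw 1.7419 roll -0.06 tx ty tz mm [ -0.5  78.7 -61.6] len 100.0
```

View pics/x1a.png

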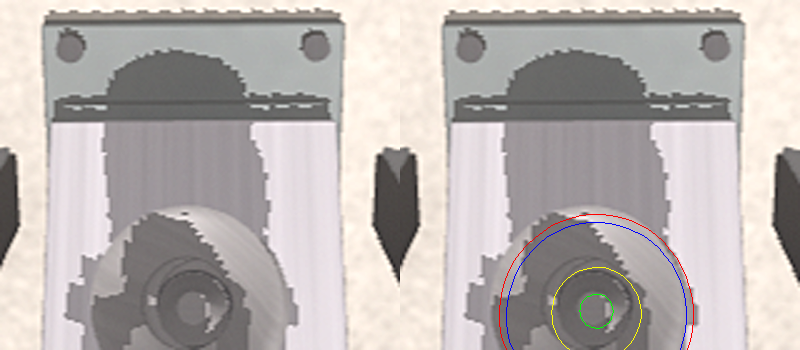

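View pics/x1b.png

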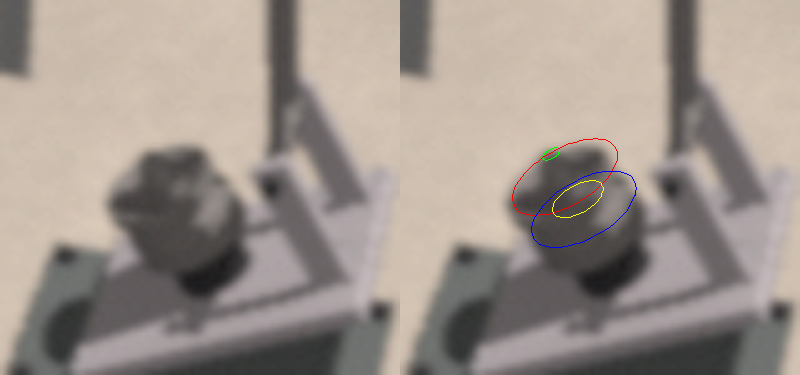

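send_rows(moves="-1 0 0.01 -0.015 0; -1 0 0.01 -0.012 0; -1 0 0.01 -0.01 0; -1 0 0.008 -0.005 0; -1 0 0 0 0; -1 0 0 0 0; -1 0 0 0 0; -1 0 0 0 0; -1 0 0 0 0; -1 0 0 0 0")

```text
time: 28.22
tool_pos: [0.5114, 0.027, 0.1923]
ee_rot: [-1.572, 0.0, 1.742]
wrist_force: [0.3, 0.7, -0.3]
width: 0.094
```

```bash
python3 - <<'E'
from h import *
import pickle
w=snap("wrist","w12.png");pickle.dump(w,open("w12.pkl","wb"))
print(robot.get_obs()["tool_pos"])
big=cv2.resize(w["image"][210:350,235:405,::-1],None,fx=4.5,fy=4.2857,interpolation=cv2.INTER_CUBIC)
cv2.imwrite("pics/w12b.png",np.clip(big*1.6,0,255).astype(np.uint8))
E
```

```text
[0.51134524 0.02698227 0.19211948]
```

View pics/w12b.png

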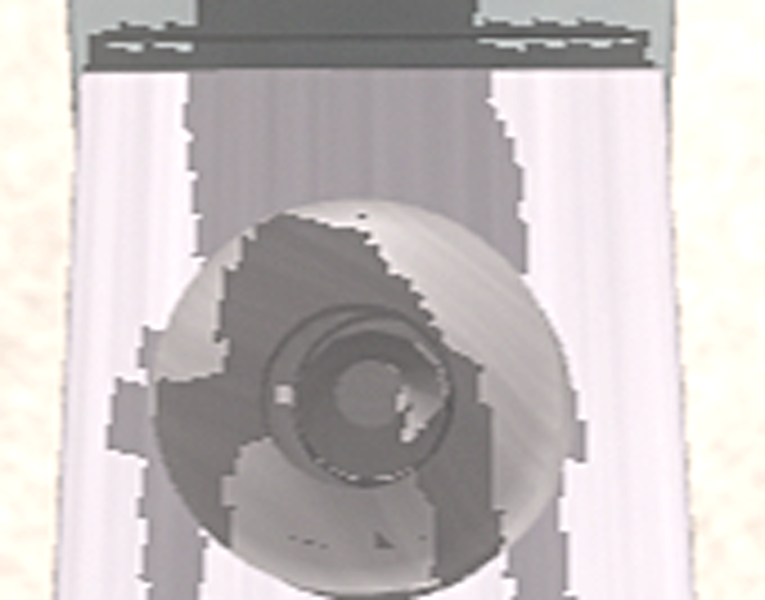

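```bash
python3 - <<'E'
from h import *
import pickle
w=pickle.load(open("w12.pkl","rb"))
def px(u,v): return 235+u/4.5,210+v/4.2857
L,R_,Tp,B=px(155,398)[0],px(570,398)[0],px(0,198)[1],px(0,597)[1]
print(L,R_,Tp,B)
p=(.567,.0372,.172)
a=np.linspace(0,2*np.pi,90)
for r in (.030,.031):
  for z in (.044,.048,.052):
    for tilt in (-20,-10,0,10,20):
      t=np.radians(tilt)
      pts=np.array([P(w,arb(p,[-.0035+r*np.cos(q)*np.cos(t),r*np.sin(q),z+r*np.cos(q)*np.sin(t)])) for q in a])
      print(r,z,tilt,pts.min(0).round(1),pts.max(0).round(1),"wh",np.ptp(pts,0).round(1))
print("obs wh",R_-L,B-Tp)
E
```

```text
269.44444444444446 361.6666666666667 256.20015400051335 349.3004643348811
0.03 0.044 -20 [274.7 257. ] [362.  342.9] wh [87.3 86. ]
0.03 0.044 -10 [274.7 256.7] [362.  345.1] wh [87.4 88.4]
0.03 0.044 0 [274.7 257.7] [362.1 345.9] wh [87.4 88.2]
0.03 0.044 10 [274.6 259.9] [362.1 345.3] wh [87.4 85.4]
0.03 0.044 20 [274.6 263.1] [362.1 343.2] wh [87.6 80. ]
0.03 0.048 -20 [274.  255.6] [362.7 343. ] wh [88.7 87.3]
0.03 0.048 -10 [274.  255.4] [362.7 345.2] wh [88.7 89.8]
0.03 0.048 0 [274.  256.4] [362.7 346. ] wh [88.8 89.6]
0.03 0.048 10 [273.9 258.7] [362.8 345.4] wh [88.8 86.7]
0.03 0.048 20 [273.9 262. ] [362.8 343.2] wh [89.  81.2]
0.03 0.052 -20 [273.3 254.3] [363.4 343. ] wh [90.1 88.8]
0.03 0.052 -10 [273.3 254. ] [363.4 345.2] wh [90.2 91.2]
0.03 0.052 0 [273.2 255.1] [363.5 346.1] wh [90.2 91. ]
0.03 0.052 10 [273.2 257.4] [363.5 345.5] wh [90.2 88. ]
0.03 0.052 20 [273.2 260.8] [363.6 343.3] wh [90.4 82.5]
0.031 0.044 -20 [273.2 255.5] [363.5 344.4] wh [90.3 88.8]
0.031 0.044 -10 [273.2 255.2] [363.5 346.6] wh [90.3 91.4]
0.031 0.044 0 [273.2 256.3] [363.5 347.5] wh [90.3 91.2]
0.031 0.044 10 [273.2 258.6] [363.5 346.9] wh [90.4 88.3]
0.031 0.044 20 [273.1 262. ] [363.6 344.7] wh [90.5 82.7]
0.031 0.048 -20 [272.5 254.2] [364.2 344.4] wh [91.7 90.3]
0.031 0.048 -10 [272.5 253.9] [364.2 346.7] wh [91.7 92.8]
0.031 0.048 0 [272.5 255. ] [364.2 347.6] wh [91.7 92.6]
0.031 0.048 10 [272.5 257.4] [364.3 347. ] wh [91.8 89.6]
0.031 0.048 20 [272.4 260.8] [364.3 344.8] wh [91.9 84. ]
0.031 0.052 -20 [271.8 252.8] [364.9 344.5] wh [93.1 91.7]
0.031 0.052 -10 [271.8 252.6] [364.9 346.8] wh [93.2 94.2]
0.031 0.052 0 [271.7 253.7] [365.  347.7] wh [93.2 94. ]
0.031 0.052 10 [271.7 256.1] [365.  347.1] wh [93.3 91. ]
0.031 0.052 20 [271.6 259.7] [365.1 344.9] wh [93.4 85.2]
obs wh 92.22222222222223 93.10031033436775
```

```bash
python3 - <<'E'
from h import *
S=snap("scene","s13.png");T=snap("top","t13.png");w=snap("wrist","w13.png")
p=(.567,.0372,.172)
print(ball(p,2.0),P(S,ball(p,2.)),P(T,ball(p,2.)),P(w,ball(p,2.)))
c={}
for n,s in (("S",S),("T",T),("w",w)):
    print(n,[(d["conf"],d["centre"]) for d in imaging.landmark_of(s,"keeper_ball")[:3]],[(d["conf"],d["centre"]) for d in imaging.recognise(s,"keeper_ball")[:3]])
go(*ball(p,2.0),1.743)
cv2.imwrite("pics/c13.png",np.hstack([cv2.resize(S["image"][150:230,360:440,::-1],(400,400)),cv2.resize(T["image"][110:190,240:320,::-1],(400,400))]))
E
```

```text
[0.59219043 0.04157599 0.30890115] [401.64862437 180.34467613] [277.16208857 141.69408789] [319.41380727 873.87925132]
S [(0.95, [400.5, 181.4]), (0.67, [283.0, 169.1])] [(0.81, [302.6, 161.7]), (0.65, [401.5, 198.7])]
T [(0.7, [184.3, 365.7])] [(0.61, [176.8, 334.4])]
w [] [(0.88, [314.9, 427.6])]
from [0.5113 0.027  0.1915] yaw 1.7417 roll -0.08 tx ty tz mm [   0.5 -117.5  -82.2] len 143.4
```

View pics/c13.png

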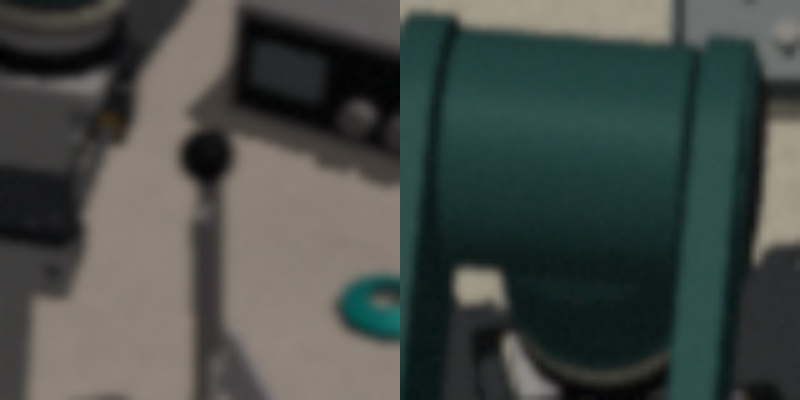

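send_rows(moves="-1 0 -0.03 0.006 0; -1 0 -0.035 0.006 0; -1 0 -0.035 0 0; -1 0 -0.035 0 0; -1 0 -0.035 0 0; -1 0 0 -0.025 0; -1 0 0 -0.03 0; -1 -0.001 0 -0.025 0; -1 0 0 -0.014 0; -1 0 0 0 0")

```text
time: 29.55
tool_pos: [0.5944, 0.0403, 0.359]
ee_rot: [-1.568, -0.001, 1.742]
wrist_force: [-1.0, 0.1, -1.4]
width: 0.0942
```

```bash
python3 - <<'E'
from h import *
w=snap("wrist","w14.png");S=snap("scene","s14.png")
go(.592,.0395,.309,1.743)
p=(.567,.0372,.172)
print(P(w,ball(p,2.)))
E
```

```text
from [0.5923 0.04   0.3607] yaw 1.7418 roll -0.07 tx ty tz mm [-0.4 51.7  0.3] len 51.7
[320.02083044 263.80896064]
```

View pics/w14.png

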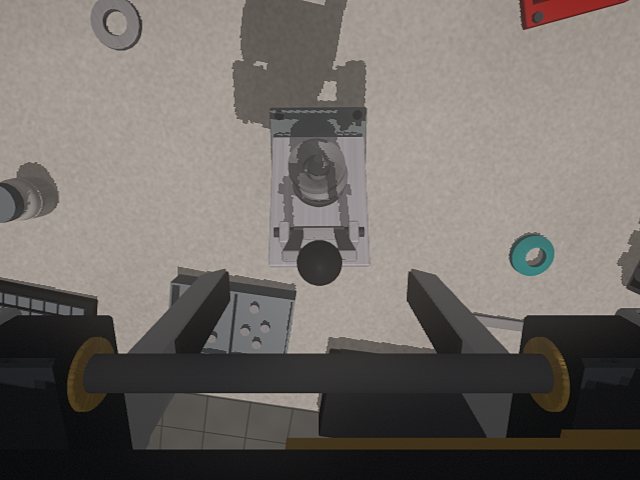

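send_rows(moves="-1 0 0.02 0 0; -0.5 0 0.016 0 0; -0.3 0 0.01 0 0; 0 0 0.006 0 0; 0.3 0 0 0 0; 1 0 0 0 0; 1 0 0 0 0; 1 0 0 0 0; 1 0 0 0 0; 1 0 0 0 0")

```text
time: 30.48
tool_pos: [0.5925, 0.04, 0.3101]
ee_rot: [-1.572, 0.0, 1.742]
wrist_force: [-0.4, 0.4, 0.4]
width: 0.0371
```

```bash
python3 - <<'E'
from h import *
o=robot.get_obs();print(o["tool_pos"],o["width"],o["wrist_force"])
p=(.567,.0372,.172)
hz=arb(p,[.075,0,.052])
# actual relation: circle about hinge, start at measured TCP
prev=o["tool_pos"];prev=ball(p,2.0)
for q in np.arange(2.0,-0.01,-.1):
    b=ball(p,q);d=b-prev;c,s=np.cos(.172),np.sin(.172)
    print(round(q,2),b.round(4),"ty",round(-d[2]*1000,1),"tz",round(-(c*d[0]+s*d[1])*1000,1));prev=b
E
```

```text
[0.59250706 0.03997979 0.3101327 ] 0.037090209495535355 [-0.41425389  0.37562185  0.36398734]
2.0 [0.5922 0.0416 0.3089] ty -0.0 tz -0.0
1.9 [0.5784 0.0392 0.3069] ty 2.0 tz 14.0
1.8 [0.5648 0.0368 0.3034] ty 3.4 tz 13.8
1.7 [0.5516 0.0345 0.2986] ty 4.8 tz 13.4
1.6 [0.539  0.0323 0.2925] ty 6.1 tz 12.8
1.5 [0.527  0.0303 0.2852] ty 7.4 tz 12.1
1.4 [0.5158 0.0283 0.2767] ty 8.5 tz 11.3
1.3 [0.5056 0.0265 0.267 ] ty 9.6 tz 10.4
1.2 [0.4963 0.0249 0.2564] ty 10.6 tz 9.4
1.1 [0.4881 0.0235 0.2449] ty 11.5 tz 8.3
1.0 [0.4811 0.0223 0.2327] ty 12.3 tz 7.1
0.9 [0.4753 0.0213 0.2197] ty 12.9 tz 5.9
0.8 [0.4708 0.0205 0.2063] ty 13.4 tz 4.6
0.7 [0.4676 0.0199 0.1925] ty 13.8 tz 3.2
0.6 [0.4659 0.0196 0.1784] ty 14.1 tz 1.8
0.5 [0.4655 0.0196 0.1642] ty 14.2 tz 0.4
0.4 [0.4665 0.0197 0.15  ] ty 14.2 tz -1.0
0.3 [0.469  0.0202 0.136 ] ty 14.0 tz -2.5
0.2 [0.4727 0.0208 0.1224] ty 13.7 tz -3.8
0.1 [0.4778 0.0217 0.1092] ty 13.2 tz -5.2
-0.0 [0.4842 0.0228 0.0965] ty 12.6 tz -6.5
```

Still closing; wait, then begin the swing gently.

send_rows(moves="1 0 0 0 0; 1 0 0 0 0; 1 0 0 0 0; 1 0 0 0 0; 1 0 0 0 0; 1 0 0.001 0.007 0; 1 0 0.001 0.007 0; 1 0 0.0017 0.007 0; 1 0 0.0017 0.007 0; 1 0 0 0 0")

```text
time: 31.32
tool_pos: [0.5628, 0.0352, 0.3038]
ee_rot: [-1.569, -0.001, 1.742]
wrist_force: [-2.1, 3.7, 1.1]
width: 0.0266
```

```bash
python3 - <<'E'
from h import *
o=robot.get_obs();print(o["tool_pos"],o["width"],o["wrist_force"])
E
```

```text
[0.5627694  0.03520551 0.3037687 ] 0.026565796538067316 [-2.05266157  3.70157078  1.12601939]
```

send_rows(moves="1 0 0.0048 0.0134 0; 1 0 0.0061 0.0128 0; 1 0 0.0074 0.0121 0; 1 0 0.0085 0.0113 0; 1 0 0.0096 0.0104 0; 1 0 0.0106 0.0094 0; 1 0 0.0115 0.0083 0; 1 0 0.0123 0.0071 0; 1 0 0.0129 0.0059 0; 1 0 0 0 0")

```text
time: 32.15
tool_pos: [0.4725, 0.0191, 0.2175]
ee_rot: [-1.564, -0.0, 1.741]
wrist_force: [-2.1, 1.5, -2.2]
width: 0.0265
```

```bash
python3 - <<'E'
from h import *
o=robot.get_obs();print(o["tool_pos"],o["width"],o["wrist_force"]);p=(.567,.0372,.172);go(*ball(p,.9),1.743)
S=snap("scene","s15.png");cv2.imwrite("pics/c15.png",np.clip(cv2.resize(S["image"][170:290,320:450,::-1],(650,600))*1.5,0,255).astype(np.uint8))
E
```

```text
[0.47245355 0.01907258 0.21752382] 0.0264987639539846 [-2.12958324  1.45853586 -2.24724106]
from [0.4725 0.0191 0.2175] yaw 1.7408 roll -0.13 tx ty tz mm [ 1.7 -2.2 -3.1] len 4.2
```

View pics/c15.png

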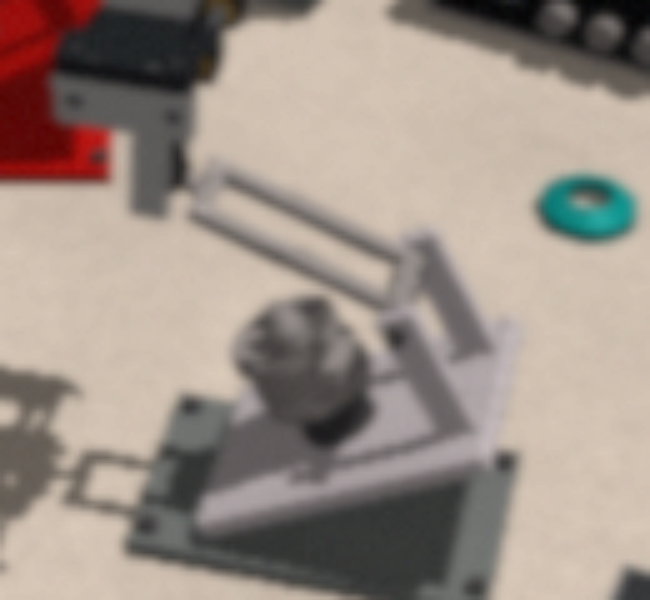

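send_rows(moves="1 0 0.0134 0.0046 0; 1 0 0.0138 0.0032 0; 1 0 0.0141 0.0018 0; 1 0 0.0142 0.0004 0; 1 0 0.0142 -0.001 0; 1 0 0.014 -0.0025 0; 1 0 0.0137 -0.0038 0; 1 0 0 0 0; 1 0 0 0 0; 1 0 0 0 0")

```text
time: 33.03
tool_pos: [0.4722, 0.019, 0.1232]
ee_rot: [-1.569, 0.0, 1.741]
wrist_force: [-1.5, 0.7, -1.4]
width: 0.0265
```

```bash
cat > q.py <<'E'
from h import *
o=robot.get_obs();print(o["tool_pos"],o["width"],o["wrist_force"]);p=(.567,.0372,.172)
a=frame(.172).T@(o["tool_pos"]-arb(p,[.075,0,.052]));print("q",np.arctan2(a[2],-a[0]),"r",np.hypot(a[0],a[2]))
go(*ball(p,.0),1.743)
S=snap("scene","s16.png");import sys;cv2.imwrite(f"pics/{sys.argv[1]}.png",np.clip(cv2.resize(S["image"][170:290,320:450,::-1],(650,600))*1.5,0,255).astype(np.uint8))
E
python3 q.py q1
```

```text
[0.4722369  0.0190093  0.12316563] 0.026502623207860076 [-1.52590502  0.65898685 -1.40025301]
q 0.20701186880727263 r 0.1425124856875856
from [0.4722 0.019  0.1232] yaw 1.7415 roll -0.09 tx ty tz mm [  1.7  26.6 -12.5] len 29.4
```

View pics/q1.png

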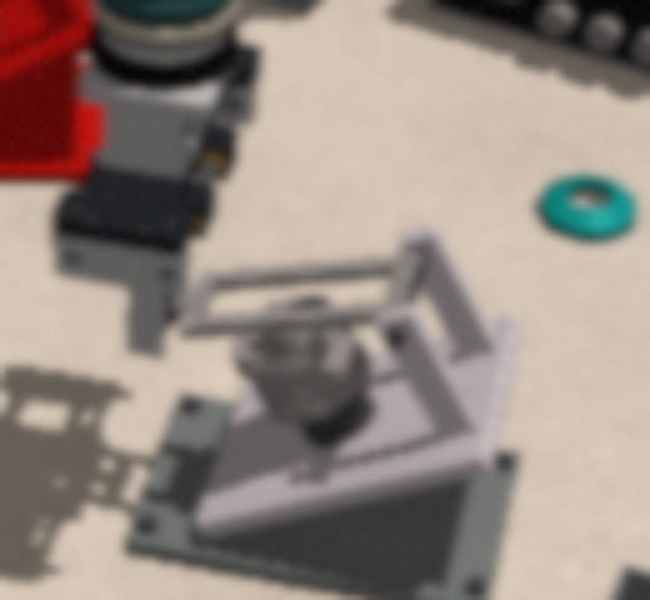

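send_rows(moves="1 0 0.0067 -0.0025 0; 1 0 0.0066 -0.0026 0; 1 0 0.004 -0.002 0; 1 0 0.003 -0.0015 0; 1 0 0.003 -0.0015 0; 1 0 0.002 -0.001 0; 1 0 0.001 -0.001 0; 1 0 0.001 -0.0005 0; 1 0 0 0 0; 1 0 0 0 0")

```text
time: 33.92
tool_pos: [0.485, 0.0213, 0.0953]
ee_rot: [-1.571, 0.0, 1.742]
wrist_force: [-2.2, -1.2, -2.9]
width: 0.0262
```

```bash
python3 q.py q2
```

```text
[0.48502579 0.02133686 0.09532116] 0.026228138554951055 [-2.19196603 -1.20228225 -2.9440034 ]
q -0.009299232512147024 r 0.14214107763975886
from [0.485  0.0213 0.0953] yaw 1.7416 roll -0.08 tx ty tz mm [ 1.6 -1.2  0.5] len 2.1
```

View pics/q2.png

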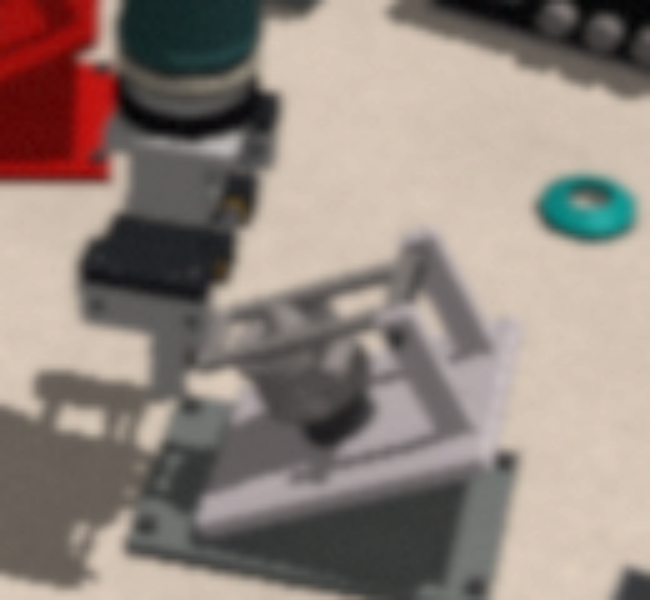

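send_rows(moves="1 0 0.001 -0.0005 0; 1 0 0.001 -0.0005 0; 1 0 0.001 -0.0005 0; 1 0 0.001 -0.0005 0; 1 0 0 0 0; 1 0 0 0 0; 1 0 0 0 0; 1 0 0 0 0; 1 0 0 0 0; 1 0 0 0 0")

```text
time: 34.8
tool_pos: [0.4862, 0.0215, 0.094]
ee_rot: [-1.569, 0.0, 1.742]
wrist_force: [-9.7, -1.4, 10.8]
width: 0.0268
```

```bash
python3 q.py q3
```

```text
[0.48620006 0.02154704 0.09399262] 0.02680783139843616 [-9.72586791 -1.39090275 10.81914009]
q -0.021643465431048222 r 0.14179931274900573
from [0.4862 0.0215 0.094 ] yaw 1.7418 roll -0.07 tx ty tz mm [ 1.6 -2.5  1.7] len 3.5
```

send_rows(moves="0.4 0 0 0 0; 0 0 0 0 0; -0.5 0 0 0 0; -0.5 0 0 0 0; -0.5 0 0 0 0; -0.5 0 0 0 0; -0.5 0 0 0 0; -0.5 0 0 0 0; -0.5 0 -0.01 0 0; -0.5 0 -0.02 0 0")

```text
time: 35.68
tool_pos: [0.4851, 0.022, 0.1197]
ee_rot: [-1.565, -0.002, 1.742]
wrist_force: [-0.5, -0.3, 0.1]
width: 0.0705
```

send_rows(moves="-0.5 0 -0.03 0 0; -0.5 0 -0.035 0 0; -0.5 0 -0.035 0.01 0; -0.5 0 -0.02 0.02 0; -0.5 0 0 0 0; -0.5 0 0 0 0; -0.5 0 0 0 0; -0.5 0 0 0 0; -0.5 0 0 0 0; -0.5 0 0 0 0")

```text
time: 36.52
tool_pos: [0.4572, 0.0168, 0.2399]
ee_rot: [-1.568, -0.001, 1.742]
wrist_force: [0.6, -0.5, -0.4]
width: 0.0706
```

```bash
python3 q.py q4; python3 - <<'E'
from h import *
w=snap("wrist","w17.png");T=snap("top");S=snap("scene")
p=(.567,.0372,.172)
for q in (-.03,0,.05): print(q,P(w,ball(p,q)),P(S,ball(p,q)))
for s in (w,S): print([(d["conf"],d["centre"]) for d in imaging.landmark_of(s,"keeper_ball")[:3]])
E
```

```text
[0.45720054 0.0168138  0.23994552] 0.07055411920579613 [ 0.62223849 -0.54075629 -0.4430626 ]
q 0.971735992964771 r 0.16712278157568403
from [0.4572 0.0168 0.2399] yaw 1.7418 roll -0.07 tx ty tz mm [  1.3 143.4 -27.6] len 146.1
-0.03 [318.93041614 263.71522421] [355.99848558 240.67692127]
0 [318.94153752 262.63943902] [355.25853061 239.5164832 ]
0.05 [318.96166942 261.10714134] [354.11022868 237.55186515]
[(0.77, [320.0, 262.3]), (0.56, [72.7, 132.4])]
[(0.78, [282.8, 172.4]), (0.7, [358.2, 239.9]), (0.19, [377.0, 240.3])]
```

View pics/w17.png

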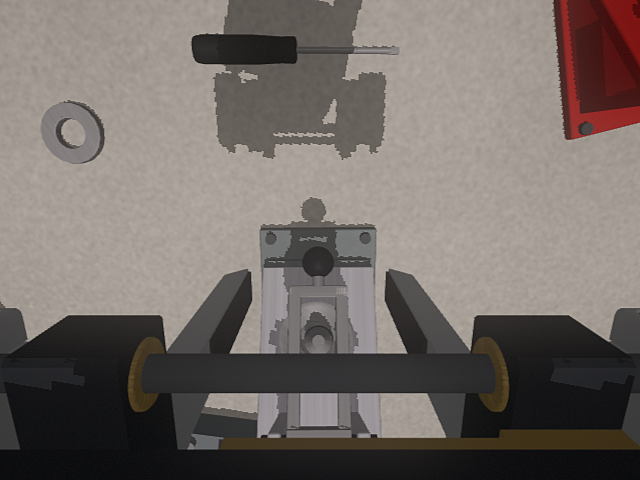

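View pics/q4.png

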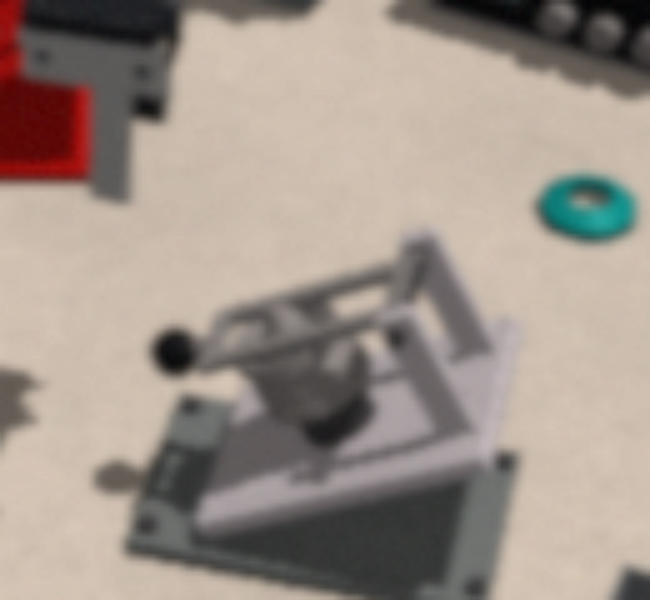

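```bash
python3 - <<'E'
from h import *
print(order.close_job(), robot.get_obs()["time"])
E
```

```text
the job is handed in; nothing more can be done
the job is handed in; nothing more can be done
```

The spring stack is finished and the keeper rests on it. I handed the job in at about 37 s of the 72 s; no verdict was reported.

**What I did:**
- I first pushed the keeper back to its stop so the gripper had room over the arbor.
- I put on the dome-up washer, then the bowl-up one. Neither was turned over. Each tilted onto the leaning arbor while held and slid down when released.
- I then pinched the ball and swung the keeper down over the arbor until the contact force rose to about 11 N, and let go.

**Last checks:**
- **Last washer:** its outline in the wrist camera was 92.2 × 93.1 px. A washer fully home should show 91.7 × 92.6 px. It sits about 2 mm to one side, which is within the play in the bore.
- **First washer:** I only checked this one by eye before adding the next. The last washer's height and the keeper's resting angle both agree with it being home.
- **Keeper:** the arm read q ≈ -0.02 under the press. The ball's position in the scene picture after release fits q ≈ 0, to about a pixel.
- **Other objects:** the flat ring, jar and mug were never touched.

**Where checks disagreed:** on the first try with the dome-up washer I misread the arbor tip in the wrist picture, about 7 mm too far out.
- That pressed the washer on the tip and tilted it the wrong way in the grip. The wrist force was about 28 N.
- The gripper flange also appeared to touch the keeper ball then. I did not measure that contact on its own.
- I backed off, corrected the arbor position and re-seated the washer on the arbor.

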